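Shim the loading bridge level with the microscope stage ledge

ROBOT

A 6-joint arm with a two-finger parallel gripper is mounted at the origin on the work surface. World frame = base frame: x ahead of the robot, y to its left, z up, the work surface at z = 0. Lengths are in mm, angles in rad, forces in N, time in s.
With the tool pointing down it reaches from about 300 to 775 mm from the base axis. Payload 14.6 kg.
Tool frame: the origin (TCP) lies at the very end of the fingers, on their centre line; the grasp point (between the pads) lies manip.grip_depth behind it (manip.grip_depth is the distance from the TCP to the grasp point, in mm); x points along the fingers, z is the direction in which the jaws open and shut, and the axes are right-handed (so a half turn about x gives the same grasp; the last joint's range is limited). The gripper opens to 94 mm and grips with 3 to 60 N. Pads are 16 mm wide; open, the fingers measure 119 mm over their backs; the gripper's body (75 mm by 177 mm) begins 78 mm behind the grasp point.
Start: joints at [-1.171, 0.3, 1.521, -0, 1.321, -0.067], TCP at [247.509, -491.15, 205.446] pointing down, gripper open.
Joint ranges: [-3.03, 3.03], [-0.79, 2.21], [0.23, 2.52], [-1.04, 4.18], [0, 3.07], [-2.55, 2.55]. Speed limits (rad/s): [2.22, 2.22, 2.57, 3.14, 3.14, 3.14].

INTERFACE

Orientations are given as [roll, pitch, yaw] about the fixed x, y, z axes, in that order (R = Rz(yaw) Ry(pitch) Rx(roll)).
In Python, from cell import manip gives the robot as it stands.
- The arm moves only by the tool step_arm, never from a script. Its argument "commands" is one flat list of numbers, 7 for each row, row after row: the shift along the tool's x, y, z in m, then the turn, a rotation vector about the tool's x, y, z in degrees, then the finger opening in m, from 0 to 0.094. A call has 1 to 5 rows; each row shifts and turns the commanded pose from where the row before left it, along the tool's axes as they then stand; what a row does not reach is not made up. A row lasts 1/8 s, in which the tool goes at most 62.5 mm and 10.7 degrees, less where a joint would pass 70% of its speed; a pose out of reach is approached as far as the arm can. A call with a gripper value outside its range is refused whole. The fingers move at their own pace and stop on an object; "squeeze" is the grip in N (left out, the last holds). Time passes only in rows, so rows that do not move let the fingers close. It gives the time, the measured TCP pose, the force and the opening at its end, in the units of the state.
- manip.read_state(): the state, without advancing time (a new reading comes with each control period).
- manip.camera(name): name is "scene" or "top" or "wrist"; returns the picture (420x560x3 uint8, red, green, blue); there is no depth.
- manip.camera_model(name): a dict with "intrinsics" (3x3 intrinsics, pixels), "origin" and "orientation" of the camera in the world; the wrist camera has in their place "tool_from_camera" (4x4, takes a point from camera to tool coordinates, whose origin is the TCP and whose axes are the tool frame's). Camera axes: x right, y up, looking along -z (the intrinsics and any distortion apply to the point x, -y, -z); pixel columns grow to the right and rows downward; lengths in mm; the calibration is good to about 2 mm. A picture is of the moment at which its call begins: read the wrist's pose just before it. camera_model takes no time and is no camera call.
- manip.sign_off(): hands the job in, once; it reports no verdict.
Trained networks look in the newest picture that a camera, given by its name, has taken for a name from the list of things; names that differ only in an ending like _2 or _b are one class to them, and where a whole thing is asked for, a point or a joint stands for the part that bears it (a point fixed in the world has none). Each returns a list of dicts, best first, with "score" (0 to 1); they miss things now and then, are a little off and sometimes report something else, mostly with a low value. They report only what shows in the picture. A call takes as long as a camera call. They do not tell look-alikes from the thing itself.
- manip.find_in(thing, camera): "centre" ([row, column] in pixels, amid what is visible of it).
- manip.outline_of(thing, camera): "pixels" (420x560 bool, what is visible of it) and "centre" ([row, column] in pixels, amid what is visible of it).
The state is a dict: "clock": time; "joints": joint angles; "qd": joint speeds; "effort": joint torques, N m; "eef_pos": TCP position; "eef_rot": TCP orientation; "wrist_force": force on the tool from outside, world axes, zero at the start; "moment": the same for the moment, N m; "finger_gap": finger opening in mm.
Only numpy, scipy, OpenCV 4.12 (cv2) and the standard library are available. Lean on these libraries where they do the work, as an engineer would, in place of code of your own. Each camera call takes 0.05 s, during which the arm holds its last target. There are 200 camera calls.

TASK

Get the slide-loading bridge ready for the microscope: first pick every foam packing scrap off the levelling bed into the waste bin, while the spacer seat is still bare. Then stack on the scribed seat the combination of spacers whose total thickness comes nearest to the height of the stage ledge above the bed, and lay the bridge centred along the bed, one end on the ledge and the other on the stack, so that it lies level (within about two and a half degrees). Leave the bottle, slide box and beaker where they are.

Things in the scene. Friction and masses are not known exactly. Their poses are not given: they have to be found in the camera images.
- bed: levelling bed, a fixed dark grey slab 140 (x) x 260 (y) x 10 mm; origin at the centre of its underside, z up. A light rectangle scribed on it marks the spacer seat; the stage ledge rises from its other half
- seat (a point): centre of the scribed 44 x 74 mm spacer seat on the bed's top face, at (0, -60, +10) mm in the bed's frame; axes as the bed's, the rectangle's long side along y
- ledge: fixed stage ledge: a black top plate 70 (x) x 40 (y) x 10 mm on a steel column 46 x 28 mm; origin at the middle of its TOP face, at (0, +65) mm in the bed's frame, axes as the bed's. Its height differs from start to start: the top face stands 28 to 50 mm above the bed's top face; that height is the gap to be filled at the seat
- bridge: loose loading bridge, about 0.2 to 0.35 kg: a grey flat plate 60 (x) x 170 (y) x 8 mm with a steel grip bar 14 (x) x 70 (y) mm along its middle, standing 28 mm above the plate (36 mm above the underside); origin at the centre of its underside. It belongs centred over the bed, long side along the bed's y, one end on the ledge and the other on the spacers at the seat
- mat: fixed dark rubber mat 300 x 230 x 3 mm on which the spacers lie; origin at the centre of its underside
- bin: fixed grey waste bin, open on top, 140 x 140 mm outside, 70 mm high, walls and floor 4 mm; origin at the centre of its underside
- spacer6: loose aluminium spacer plate 40 (x) x 70 (y) mm, 6 mm thick, 46 g; origin at the centre of its underside, z through the thickness. Four or five of the five spacers (6, 12, 12, 18 and 24 mm) are present
- spacer12a: loose aluminium spacer plate 40 (x) x 70 (y) mm, 12 mm thick, 91 g; origin at the centre of its underside, z through the thickness. Four or five of the five spacers (6, 12, 12, 18 and 24 mm) are present
- spacer12b: loose aluminium spacer plate 40 (x) x 70 (y) mm, 12 mm thick, 91 g; origin at the centre of its underside, z through the thickness. Four or five of the five spacers (6, 12, 12, 18 and 24 mm) are present
- spacer18: loose aluminium spacer plate 40 (x) x 70 (y) mm, 18 mm thick, 137 g; origin at the centre of its underside, z through the thickness. Four or five of the five spacers (6, 12, 12, 18 and 24 mm) are present
- spacer24: loose aluminium spacer plate 40 (x) x 70 (y) mm, 24 mm thick, 182 g; origin at the centre of its underside, z through the thickness. Four or five of the five spacers (6, 12, 12, 18 and 24 mm) are present
- scrap1: loose chunk of rigid off-white packing foam, 34 x 24 mm, 20 mm high, flat parallel sides 24 mm apart across its y, 15 g; origin at the centre of its underside. Three to five of the five chunks are present
- scrap2: loose chunk of rigid off-white packing foam, 30 x 24 mm, stepped, 14 mm high and 24 mm at its -x end, flat parallel sides 24 mm apart across its y, 15 g; origin at the centre of its underside. Three to five of the five chunks are present
- scrap3: loose chunk of rigid off-white packing foam, 26 x 24 mm, 22 mm high, flat parallel sides 24 mm apart across its y, 15 g; origin at the centre of its underside. Three to five of the five chunks are present
- scrap4: loose chunk of rigid off-white packing foam, 38 x 24 mm, 12 mm high with a 22 mm hump in the middle, flat parallel sides 24 mm apart across its y, 15 g; origin at the centre of its underside. Three to five of the five chunks are present
- scrap5: loose chunk of rigid off-white packing foam, 30 x 24 mm, 18 mm high, flat parallel sides 24 mm apart across its y, 15 g; origin at the centre of its underside. Three to five of the five chunks are present
- reagent: small amber reagent bottle, 56 mm across, 95 mm high; bystander, to be left alone; origin at the centre of its underside
- slidebox: blue slide box 90 x 170 x 32 mm; bystander, to be left alone; origin at the centre of its underside
- beaker: glass beaker 70 mm across, 85 mm high; bystander, to be left alone; origin at the centre of its underside
Not all that is in view belongs to the job. Leave any pink, purple or yellow look-alike of the scrap2 alone.

How it is judged:
By the outcome, as a careful person would: the job done as asked, in the order asked, and still so for the second after the job is handed in, with the robot touching nothing.
Of scrap1, scrap2, scrap3, scrap4, scrap5 only 3 to 5 are there at a start; the rules pass over those that are not, and their reading is None.
Of spacer6, spacer12a, spacer12b, spacer18, spacer24 only 4 to 5 are there at a start; the rules pass over those that are not, and their reading is None.
At some moment in a run one of scrap1, scrap2, scrap3, scrap4, scrap5 may be knocked a few centimetres aside while the robot is not near it.
Once in a run the grip may slacken for a moment while it holds something.
It also fails if it takes over 210 s, if anything falls off the work surface, if the arm or the gripper's body presses on something with over 40 N, if the wrist force passes 120 N, or if a joint passes its speed limit or range.

## Working session

There is one attempt and no reset: what is moved stays moved. The work goes in short steps, Python scripts to look and compute and a tool call to move; the robot and the scene stay as the last step left them, time stands still between calls to the robot, and variables do not carry over. Pictures are saved under pics/ and viewed, about 12 in all and at most 16, crops included, and the job is handed in when it is done.

Besides the shell and the picture viewer there is one more tool, called after "Call:" by a JSON object that holds its "api" and its "payload", one argument or row to a line. step_arm: Moves the arm, as the interface text tells. Its arguments: {"type":"object","properties":{"commands":{"type":"array"},"squeeze":{"type":"number"}},"required":["commands"]}

```bash
ls; mkdir -p pics; cat > h.py <<'E'
import numpy as np, cv2
from cell import manip
from scipy.spatial.transform import Rotation as R
def snap(cam,fn=None):
    im=manip.camera(cam)
    if fn: cv2.imwrite('pics/'+fn,im[...,::-1])
    return im
def cam(c,st=None):
    m=manip.camera_model(c); K=np.array(m['intrinsics'])
    if c=='wrist':
        st=st or manip.read_state(); T=np.array(m['tool_from_camera'])
        Rw=R.from_euler('xyz',st['eef_rot']).as_matrix()
        return K,Rw@T[:3,3]+np.array(st['eef_pos']),Rw@T[:3,:3],m
    o=np.array(m['orientation']); Rm=R.from_euler('xyz',o).as_matrix() if o.size==3 else o
    return K,np.array(m['origin']),Rm,m
def unproj(c,rc,z,st=None):
    K,o,Rm,m=cam(c,st); rc=np.atleast_2d(np.array(rc,float))
    d=np.array(m.get('distortion',np.zeros(5)),float)
    uv=cv2.undistortPoints(rc[:,::-1].reshape(-1,1,2).copy(),K,d).reshape(-1,2)
    v=np.c_[uv[:,0],-uv[:,1],-np.ones(len(uv))]@Rm.T
    return o+v*((z-o[2])/v[:,2])[:,None]
def proj(c,P,st=None):
    K,o,Rm,m=cam(c,st); p=(np.atleast_2d(P)-o)@Rm; p=p*[1,-1,-1]
    d=np.array(m.get('distortion',np.zeros(5)),float)
    return cv2.projectPoints(p,np.zeros(3),np.zeros(3),K,d)[0].reshape(-1,2)[:,::-1]
E
python3 - <<'E'
from h import *
print(manip.read_state(), manip.grip_depth)
for c in ('scene','top','wrist'): print(manip.camera_model(c))
a=snap('top','top0.png'); b=snap('scene','scene0.png')
for n in ['bed','ledge','bridge','mat','bin','spacer6','spacer12a','spacer18','spacer24','scrap1','scrap2','scrap3','scrap4','scrap5','reagent','slidebox','beaker']:
    print(n,[(round(x['score'],2),np.round(x['centre']).tolist()) for x in manip.find_in(n,'top')])
E
```

```text
pics
{'clock': 0.0, 'joints': array([-1.17061756e+00,  3.00461646e-01,  1.52156089e+00,  1.89654004e-05,
        1.32067297e+00, -6.66002553e-02]), 'qd': array([ 0.00026927, -0.00065354,  0.00112158,  0.00101285, -0.00017844,
       -0.00171316]), 'effort': array([-4.19859134e-03, -5.31813276e+01, -3.52743816e+01,  7.06927897e-02,
        2.44660873e-02, -1.15788298e-04]), 'eef_pos': array([ 247.41202428, -490.93356191,  204.90004817]), 'eef_rot': array([3.0583372 , 1.56969331, 1.95431519]), 'wrist_force': array([ 0.19320924, -0.56291195,  0.10027093]), 'moment': array([-0.03126177, -0.01111844,  0.00653017]), 'finger_gap': 94.17944342177438} 18.8
{'intrinsics': array([[389.49343281,   0.        , 282.51574481],
       [  0.        , 389.49343281, 210.48445422],
       [  0.        ,   0.        ,   1.        ]]), 'origin': array([1037.77165968, -658.8646875 ,  608.65396573]), 'orientation': array([ 0.96379028, -0.0047739 ,  0.64728571])}
{'intrinsics': array([[422.7873763 ,   0.        , 280.68425076],
       [  0.        , 422.7873763 , 211.42459315],
       [  0.        ,   0.    
[... 1531 characters left out ...]
0])]
scrap3 [(0.68, [269.0, 273.0]), (0.68, [263.0, 299.0]), (0.62, [283.0, 239.0]), (0.57, [217.0, 307.0]), (0.46, [223.0, 272.0]), (0.44, [182.0, 306.0]), (0.44, [192.0, 267.0]), (0.4, [204.0, 295.0])]
scrap4 [(0.68, [269.0, 273.0]), (0.68, [263.0, 299.0]), (0.62, [283.0, 239.0]), (0.57, [217.0, 307.0]), (0.46, [223.0, 272.0]), (0.44, [182.0, 306.0]), (0.44, [192.0, 267.0]), (0.4, [204.0, 295.0])]
scrap5 [(0.68, [269.0, 273.0]), (0.68, [263.0, 299.0]), (0.62, [283.0, 239.0]), (0.57, [217.0, 307.0]), (0.46, [223.0, 272.0]), (0.44, [182.0, 306.0]), (0.44, [192.0, 267.0]), (0.4, [204.0, 295.0])]
reagent [(0.55, [144.0, 203.0])]
slidebox [(0.92, [144.0, 272.0])]
beaker [(0.66, [162.0, 390.0])]
```

```bash
python3 -c "
import cv2
a=cv2.imread('pics/top0.png'); cv2.imwrite('pics/top0x.png',cv2.resize(a[110:350,120:480],(800,533),interpolation=cv2.INTER_CUBIC))"
```

```text
(no output)
```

View pics/top0x.png

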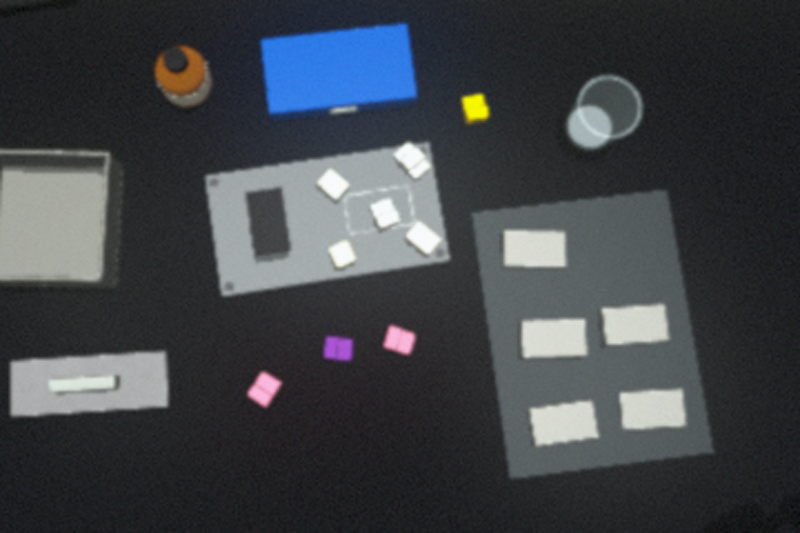

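View pics/scene0.png

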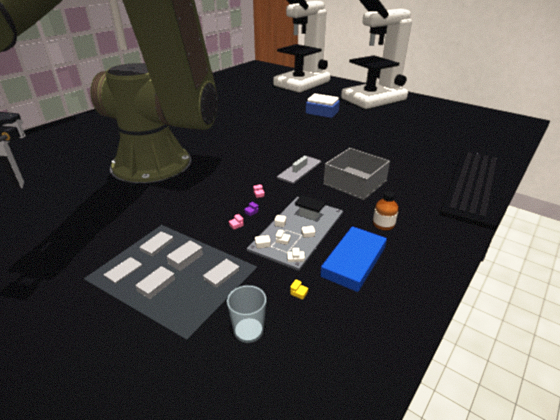

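The top view shows five white scraps on the bed (crop px (410,158), (332,183), (384,212), (422,238), (342,253)), four coloured look-alikes off the bed, five spacers on the mat, the bridge at left and the bin at top left.

```bash
python3 - <<'E'
from h import *
a=cv2.imread('pics/top0.png')[...,::-1]
f=lambda x,y:(110+y/2.222,120+x/2.222)
# bed corners top face z=10
c=np.array([f(206,175),f(429,143),f(449,260),f(223,295)])
P=unproj('top',c,10); print('bed',P.round(1),P.mean(0).round(1),[np.linalg.norm(P[i]-P[(i+1)%4]).round(1) for i in range(4)])
g=a.astype(int); w=((g.min(2)>150)&(g.max(2)-g.min(2)<40)).astype(np.uint8)
n,l,s,ct=cv2.connectedComponentsWithStats(w)
for i in range(1,n):
    if s[i,4]<40: continue
    r=ct[i][::-1]; z=20
    pts=np.argwhere(l==i); Q=unproj('top',pts,z)[:,:2].astype(np.float32)
    print(r.round(1),s[i,4],[(round(float(v),1)) for v in np.ravel(Q.mean(0))],cv2.minAreaRect(Q)[1:])
for n,z,p in (('bin',70,[(0,150),(109,152),(103,283)]),('bridge',8,[(10,360),(165,351),(168,406),(10,416)]),('mat',3,[(472,212),(667,190),(713,453),(509,478)]),('bottle',90,[(175,57)]),('slidebox',32,[(262,40),(407,24),(415,97),(269,114)]),('beaker',85,[(610,106)])):
    print(n,unproj('top',[f(*q) for q in p],z).round(0).tolist())
E
```

```text
bed [[ 649.   129.4   10. ]
 [ 682.3 -126.6   10. ]
 [ 546.  -144.4   10. ]
 [ 511.7  110.2   10. ]] [597.3  -7.8  10. ] [np.float64(258.2), np.float64(137.4), np.float64(256.9), np.float64(138.6)]
[ 30.6 276.1] 34813 [1077.7, -45.0] ((1519.7537841796875, 183.4286346435547), 89.77061462402344)
[166.4 385.1] 244 [697.7, -310.8] ((45.1440544128418, 43.41278076171875), 42.12776184082031)
[207.7 269.7] 4535 [596.2, -14.1] ((138.19932556152344, 252.59083557128906), 8.337363243103027)
[211.1 142.6] 2099 [593.4, 300.9] ((114.04413604736328, 118.04705047607422), 87.36790466308594)
[221.6 360.1] 434 [556.6, -239.1] ((67.88970184326172, 37.8681640625), 88.8519515991211)
[255.7 405.5] 450 [469.3, -347.3] ((39.54140090942383, 69.56668853759766), 2.8841333389282227)
[261.8 368.7] 471 [456.3, -254.9] ((70.5773696899414, 39.16091537475586), 88.76116180419922)
[282.3 159.7] 1595 [418.4, 254.8] ((57.34108352661133, 162.86083984375), 2.396759033203125)
[293.8 413.2] 455 [376.3, -359.7] ((38.978912353515625, 68.62842559814453), 1.745754599571228)
[300.  373.3] 468 [363.9, -261.0] ((39.23928451538086, 69.11284637451172), 6.429525375366211)
bin [[667.0, 342.0, 70.0], [663.0, 225.0, 70.0], [522.0, 229.0, 70.0]]
bridge [[445.0, 344.0, 8.0], [451.0, 174.0, 8.0], [391.0, 171.0, 8.0], [385.0, 342.0, 8.0]]
mat [[602.0, -174.0, 3.0], [624.0, -402.0, 3.0], [325.0, -431.0, 3.0], [304.0, -202.0, 3.0]]
bottle [[762.0, 152.0, 90.0]]
slidebox [[801.0, 63.0, 32.0], [818.0, -104.0, 32.0], [731.0, -110.0, 32.0], [713.0, 56.0, 32.0]]
beaker [[701.0, -316.0, 85.0]]
```

```bash
cat >> h.py <<'E'
def phi_R(phi):
    c,s=np.cos(phi),np.sin(phi); z=np.array([c,s,0]); x=np.array([0,0,-1.]); return np.c_[x,np.cross(z,x),z]
def curphi(st=None):
    st=st or manip.read_state(); z=R.from_euler('xyz',st['eef_rot']).as_matrix()[:,2]; return np.degrees(np.arctan2(z[1],z[0]))
def plan(wps,step=60,deg=10,start=None):
    """wps: list of (x,y,z,phi_deg or None,gap_mm[,nrows extra holds][,step])"""
    st=manip.read_state(); p=np.array(st['eef_pos']); M=R.from_euler('xyz',st['eef_rot']).as_matrix(); ph=curphi(st)
    if start is not None: p=np.array(start[:3],float); ph=start[3]; M=phi_R(np.radians(ph))
    rows=[]
    for w in wps:
        x,y,z,f,g=w[:5]; hold=w[5] if len(w)>5 else 0; sp=w[6] if len(w)>6 else step
        ph=ph if f is None else f; t=np.array([x,y,z],float); MT=phi_R(np.radians(ph))
        rv=R.from_matrix(M.T@MT).as_rotvec(degrees=True)
        n=max(1,int(np.ceil(max(np.linalg.norm(t-p)/sp,np.linalg.norm(rv)/deg))))
        for i in range(n):
            rr=np.round(R.from_matrix(M.T@MT).as_rotvec(degrees=True)/(n-i),1)
            d=np.round(M.T@(t-p)/(n-i)/1000,4 if sp<15 else 3)
            if i==n-1: d=np.round(M.T@(t-p)/1000,4)
            rows.append([*d,*rr,g/1000]); p=p+M@(d*1000); M=M@R.from_rotvec(rr,degrees=True).as_matrix()
        rows+=[[0]*6+[g/1000]]*hold
    rows=[[round(float(v),4)+0. for v in r] for r in rows]
    for i in range(0,len(rows),5): print('['+', '.join(f'{v:g}' for r in rows[i:i+5] for v in r)+']')
def rep():
    st=manip.read_state(); print(round(st['clock'],2),'tcp',np.round(st['eef_pos'],1),'phi',round(curphi(st),1),'gap',round(st['finger_gap'],1),'F',np.round(st['wrist_force'],1),'j',np.round(st['joints'],2))
E
python3 - <<'E'
from h import *
rep(); 
st=manip.read_state(); M=R.from_euler('xyz',st['eef_rot']).as_matrix(); print(M.round(3))
print(proj('wrist',[[602,-174,3],[624,-402,3],[325,-431,3],[304,-202,3],[376,-360,20]]).round())
print('mat view'); plan([(440,-330,330,None,94)])
E
```

```text
0.95 tcp [ 247.5 -491.2  205.5] phi -63.3 gap 93.9 F [ 0.  -0.2 -0.8] j [-1.17  0.3   1.52  0.    1.32 -0.07]
[[ 0.     0.893  0.45 ]
 [-0.     0.45  -0.893]
 [-1.     0.     0.   ]]
[[-338.  136.]
 [-208.  377.]
 [ 110.  265.]
 [  30.   72.]
 [  32.  225.]]
mat view
[-0.025, 0.049, -0.011, 0, 0, 0, 0.094, -0.025, 0.049, -0.012, 0, 0, 0, 0.094, -0.025, 0.049, -0.011, 0, 0, 0, 0.094, -0.025, 0.049, -0.012, 0, 0, 0, 0.094, -0.0245, 0.0484, -0.0113, 0, 0, 0, 0.094]
```

```bash
python3 - <<'E'
from h import *
plan([(490,-290,220,-63.3,94)])
E
```

```text
[-0.002, 0.051, -0.012, 0, 0, 0, 0.094, -0.003, 0.051, -0.012, 0, 0, 0, 0.094, -0.002, 0.051, -0.012, 0, 0, 0, 0.094, -0.003, 0.051, -0.012, 0, 0, 0, 0.094, -0.002, 0.052, -0.011, 0, 0, 0, 0.094]
[-0.0025, 0.0511, -0.0115, 0, 0, 0, 0.094]
```

Call:
{"api": "step_arm", "payload": {
  "commands": [-0.002, 0.051, -0.012, 0, 0, 0, 0.094, -0.003, 0.051, -0.012, 0, 0, 0, 0.094, -0.002, 0.051, -0.012, 0, 0, 0, 0.094, -0.003, 0.051, -0.012, 0, 0, 0, 0.094, -0.002, 0.052, -0.011, 0, 0, 0, 0.094]
}}

```text
clock: 1.58
eef_pos: [450.8, -322.0, 217.8]
eef_rot: [0.354, 1.57, -0.751]
wrist_force: [-0.1, -0.7, -0.3]
finger_gap: 93.8
```

Call:
{"api": "step_arm", "payload": {
  "commands": [-0.0025, 0.051, -0.0115, 0, 0, 0, 0.094, 0, 0, 0, 0, 0, 0, 0.094, 0, 0, 0, 0, 0, 0, 0.094]
}}

```text
clock: 1.95
eef_pos: [489.6, -290.3, 219.8]
eef_rot: [-2.118, 1.57, 3.061]
wrist_force: [0.2, 0.1, 0.7]
finger_gap: 94.2
```

```bash
python3 - <<'E'
from h import *
import json
rep(); st=manip.read_state(); snap('wrist','w_mat.png')
json.dump({k:np.array(v).tolist() for k,v in st.items()},open('st_mat.json','w'))
plan([(600,-10,230,7.4,94)])
E
```

```text
1.95 tcp [ 489.6 -290.3  219.8] phi -63.2 gap 94.2 F [0.2 0.1 0.7] j [-0.6   0.33  1.44 -0.    1.36  0.5 ]
[-0.001, 0.028, -0.025, -8.8, 0, 0, 0.094, -0.001, 0.032, -0.021, -8.8, 0, 0, 0.094, -0.001, 0.034, -0.015, -8.8, 0, 0, 0.094, -0.001, 0.036, -0.01, -8.9, 0, 0, 0.094, -0.002, 0.038, -0.004, -8.8, 0, 0, 0.094]
[-0.001, 0.038, 0.001, -8.9, 0, 0, 0.094, -0.002, 0.037, 0.007, -8.8, 0, 0, 0.094, -0.0012, 0.035, 0.0135, -8.9, 0, 0, 0.094]
```

View pics/w_mat.png

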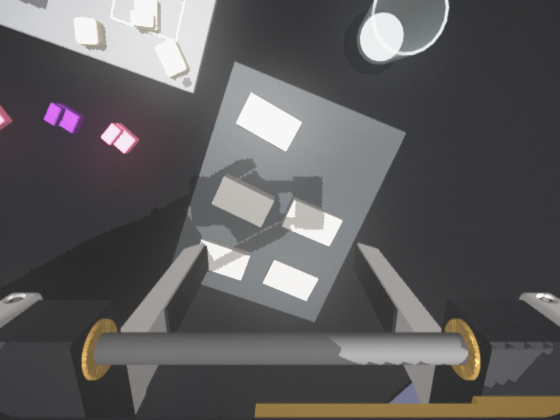

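Call:
{"api": "step_arm", "payload": {
  "commands": [-0.001, 0.028, -0.025, -8.8, 0, 0, 0.094, -0.001, 0.032, -0.021, -8.8, 0, 0, 0.094, -0.001, 0.034, -0.015, -8.8, 0, 0, 0.094, -0.001, 0.036, -0.01, -8.9, 0, 0, 0.094, -0.002, 0.038, -0.004, -8.8, 0, 0, 0.094]
}}

```text
clock: 2.62
eef_pos: [559.0, -114.9, 226.1]
eef_rot: [-0.787, 1.571, -1.118]
wrist_force: [0.6, -0.7, -0.4]
finger_gap: 94.1
```

Call:
{"api": "step_arm", "payload": {
  "commands": [-0.001, 0.038, 0.001, -8.9, 0, 0, 0.094, -0.002, 0.037, 0.007, -8.8, 0, 0, 0.094, -0.001, 0.035, 0.0135, -8.9, 0, 0, 0.094, 0, 0, 0, 0, 0, 0, 0.094, 0, 0, 0, 0, 0, 0, 0.094]
}}

```text
clock: 3.25
eef_pos: [600.1, -10.7, 229.9]
eef_rot: [-2.481, 1.57, -2.354]
wrist_force: [0.5, -0.1, 0.2]
finger_gap: 94.2
```

```bash
python3 - <<'E'
from h import *
import json
rep(); st=manip.read_state(); snap('wrist','w_bed.png')
json.dump({k:np.array(v).tolist() for k,v in st.items()},open('st_bed.json','w'))
E
```

```text
3.25 tcp [600.1 -10.7 229.9] phi 7.3 gap 94.2 F [ 0.5 -0.1  0.2] j [-0.08  0.4   1.33 -0.    1.41 -0.21]
```

View pics/w_bed.png

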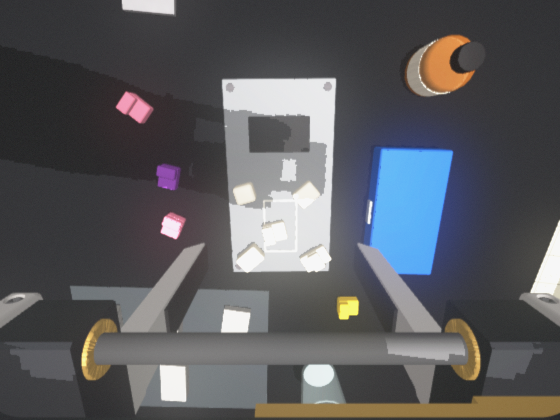

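```bash
python3 - <<'E'
from h import *
import json
st=json.load(open('st_bed.json'))
P=unproj('wrist',[(80,223),(79,335),(271,329.5),(271.5,233)],10,st); print(P.round(1).tolist(),P.mean(0).round(1))
print([np.linalg.norm(P[i]-P[(i+1)%4]).round(1) for i in range(4)])
im=cv2.imread('pics/w_bed.png')
cv2.imwrite('pics/w_bedx.png',cv2.resize(im[70:280,215:345],None,fx=2.85*1,fy=2.85,interpolation=cv2.INTER_CUBIC))
c=np.array([(117,248.5),(116,309.5),(152.5,310),(152.5,250)])
for z in range(30,66,4):
    L=unproj('wrist',c,z,st); print(z,L.mean(0).round(1),np.linalg.norm(L[0]-L[1]).round(1),np.linalg.norm(L[2]-L[1]).round(1))
E
```

```text
[[512.4, 112.0, 10.0], [647.1, 130.2, 10.0], [684.4, -124.2, 10.0], [545.7, -142.7, 10.0]] [597.4  -6.2  10. ]
[np.float64(135.9), np.float64(257.1), np.float64(140.0), np.float64(256.8)]
30 [588.5  57.4  30. ] 72.6 42.8
34 [588.5  57.5  34. ] 71.8 42.3
38 [588.5  57.6  38. ] 71.0 41.9
42 [588.5  57.8  42. ] 70.3 41.4
46 [588.5  57.9  46. ] 69.5 41.0
50 [588.5  58.1  50. ] 68.7 40.5
54 [588.5  58.2  54. ] 68.0 40.1
58 [588.5  58.3  58. ] 67.2 39.6
62 [588.5  58.5  62. ] 66.4 39.2
```

View pics/w_bedx.png

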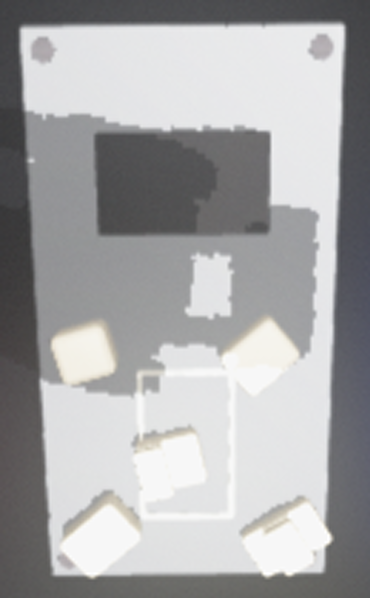

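```bash
cat > scr.py <<'E'
from h import *
import json
def scraps(c,st=None,save=None):
    out=[]
    for n in ('scrap1',):
        for d in manip.outline_of(n,c):
            pts=np.argwhere(d['pixels'])
            if len(pts)<10: continue
            Q=unproj(c,pts,20,st)[:,:2].astype(np.float32)
            m=Q.mean(0); b=R.from_euler('z',-7.65,degrees=True).apply([m[0]-597.4,m[1]+7.3,0])[:2]
            rc=cv2.minAreaRect(Q); box=cv2.boxPoints(rc); e=box[1]-box[0]; e2=box[2]-box[1]
            if np.linalg.norm(e2)>np.linalg.norm(e): e=e2
            out.append((round(d['score'],2),np.round(d['centre']).tolist(),len(pts),'w',m.round(1).tolist(),'bed',b.round(1).tolist(),'rc',np.round(rc[0],1).tolist(),np.round(sorted(rc[1]),1).tolist(),'long',round(float(np.degrees(np.arctan2(e[1],e[0])))%180,0)))
    return out
E
python3 - <<'E'
from scr import *
st=manip.read_state(); im=snap('wrist')
for o in scraps('wrist',st): print(*o)
snap('top')
for o in scraps('top'): print(*o)
E
```

```text
0.97 [173.0, 164.0] 500 w [452.20001220703125, -12.0] bed [-144.6, 14.6] rc [451.3, -12.5] [30.0, 30.7] long 83.0
0.92 [312.0, 344.0] 434 w [716.7000122070312, -173.8000030517578] bed [96.0, -180.9] rc [717.7, -174.5] [32.4, 36.0] long 100.0
0.85 [194.0, 242.0] 390 w [552.2000122070312, -22.0] bed [-46.7, -8.5] rc [552.0, -22.1] [26.0, 28.4] long 22.0
0.85 [109.0, 133.0] 625 w [409.79998779296875, 67.19999694824219] bed [-176.0, 98.8] rc [409.9, 66.6] [26.6, 36.1] long 149.0
0.76 [195.0, 304.0] 438 w [631.5, -13.800000190734863] bed [33.0, -10.9] rc [631.6, -13.9] [26.3, 30.1] long 47.0
0.65 [257.0, 253.0] 506 w [569.2000122070312, -112.30000305175781] bed [-41.9, -100.4] rc [569.3, -113.1] [28.4, 39.7] long 50.0
0.64 [254.0, 316.0] 520 w [658.5999755859375, -102.69999694824219] bed [48.0, -102.7] rc [659.4, -103.6] [32.6, 38.2] long 39.0
0.55 [225.0, 172.0] 424 w [460.1000061035156, -78.5] bed [-145.6, -52.3] rc [459.3, -78.6] [26.8, 33.2] long 72.0
0.67 [157.0, 335.0] 127 w [719.2999877929688, -178.1999969482422] bed [98.0, -185.6] rc [719.3, -179.1] [28.3, 31.7] long 179.0
```

```bash
python3 - <<'E'
from h import *
plan([(552,-22,100,-68,50),(552,-22,13,-68,50,1,40),(552,-22,13,-68,10,4),(552,-22,140,-68,10)])
print('bin');plan([(593,296,140,-68,10),(593,310,75,-68,10),(593,310,75,-68,50,2),(593,296,140,-43,50)],start=(552,-22,140,-68))
E
```

```text
[0.016, -0.001, -0.006, 9.4, 0, 0, 0.05, 0.016, -0.002, -0.006, 9.4, 0, 0, 0.05, 0.016, -0.003, -0.006, 9.4, 0, 0, 0.05, 0.016, -0.003, -0.005, 9.4, 0, 0, 0.05, 0.017, -0.004, -0.005, 9.4, 0, 0, 0.05]
[0.016, -0.005, -0.004, 9.4, 0, 0, 0.05, 0.017, -0.005, -0.003, 9.5, 0, 0, 0.05, 0.0161, -0.0062, -0.0011, 9.4, 0, 0, 0.05, 0.029, 0, 0, 0, 0, 0, 0.05, 0.029, 0, 0, 0, 0, 0, 0.05]
[0.029, 0, -0.0001, 0, 0, 0, 0.05, 0, 0, 0, 0, 0, 0, 0.05, 0, 0, 0, 0, 0, 0, 0.01, 0, 0, 0, 0, 0, 0, 0.01, 0, 0, 0, 0, 0, 0, 0.01]
[0, 0, 0, 0, 0, 0, 0.01, 0, 0, 0, 0, 0, 0, 0.01, -0.042, 0, 0, 0, 0, 0, 0.01, -0.043, 0, 0, 0, 0, 0, 0.01, -0.042, 0, 0.0001, 0, 0, 0, 0.01]
bin
[0, 0.026, -0.047, 0, 0, 0, 0.01, 0, 0.026, -0.046, 0, 0, 0, 0.01, 0, 0.026, -0.047, 0, 0, 0, 0.01, 0, 0.026, -0.046, 0, 0, 0, 0.01, 0, 0.027, -0.047, 0, 0, 0, 0.01]
[0, 0.0261, -0.0465, 0, 0, 0, 0.01, 0.032, 0.003, -0.006, 0, 0, 0, 0.01, 0.033, 0.0023, -0.007, 0, 0, 0, 0.01, 0, 0, 0, 0, 0, 0, 0.05, 0, 0, 0, 0, 0, 0, 0.05]
[0, 0, 0, 0, 0, 0, 0.05, -0.022, -0.002, 0.004, -8.3, 0, 0, 0.05, -0.022, -0.002, 0.004, -8.4, 0, 0, 0.05, -0.021, -0.0032, 0.004, -8.3, 0, 0, 0.05]
```

Call:
{"api": "step_arm", "payload": {
  "commands": [0.016, -0.001, -0.006, 9.4, 0, 0, 0.05, 0.016, -0.002, -0.006, 9.4, 0, 0, 0.05, 0.016, -0.003, -0.006, 9.4, 0, 0, 0.05, 0.016, -0.003, -0.005, 9.4, 0, 0, 0.05, 0.017, -0.004, -0.005, 9.4, 0, 0, 0.05],
  "squeeze": 20
}}

```text
clock: 4.12
eef_pos: [569.8, -17.1, 148.6]
eef_rot: [0.528, 1.57, -0.169]
wrist_force: [-0.4, -0.2, -0.4]
finger_gap: 50.8
```

Call:
{"api": "step_arm", "payload": {
  "commands": [0.016, -0.005, -0.004, 9.4, 0, 0, 0.05, 0.017, -0.005, -0.003, 9.5, 0, 0, 0.05, 0.016, -0.006, -0.001, 9.4, 0, 0, 0.05, 0, 0, 0, 0, 0, 0, 0.05, 0, 0, 0, 0, 0, 0, 0.05]
}}

```text
clock: 4.75
eef_pos: [552.9, -21.4, 100.8]
eef_rot: [1.073, 1.57, -0.108]
wrist_force: [-0.1, 0.6, 0.6]
finger_gap: 49.8
```

```bash
python3 - <<'E'
from scr import *
rep(); st=manip.read_state(); snap('wrist')
for o in scraps('wrist',st): print(*o)
E
```

```text
4.75 tcp [552.9 -21.4 100.8] phi -67.7 gap 49.8 F [-0.1  0.6  0.6] j [-0.1   0.41  1.62 -0.    1.1   1.08]
0.96 [302.0, 238.0] 472 w [457.70001220703125, -20.0] bed [-140.2, 6.0] rc [456.8, -19.5] [20.2, 29.1] long 177.0
0.93 [237.0, 379.0] 1146 w [568.5999755859375, -113.19999694824219] bed [-42.7, -101.1] rc [568.1, -113.2] [26.5, 41.1] long 50.0
0.89 [190.0, 353.0] 1156 w [597.0999755859375, -71.30000305175781] bed [-8.8, -63.4] rc [597.2, -72.1] [29.1, 34.5] long 21.0
0.89 [219.0, 279.0] 806 w [551.5999755859375, -22.600000381469727] bed [-47.5, -9.1] rc [551.1, -22.7] [24.4, 29.2] long 22.0
0.8 [111.0, 530.0] 1700 w [716.7000122070312, -172.3000030517578] bed [96.3, -179.4] rc [717.0, -174.3] [31.8, 39.3] long 98.0
0.75 [142.0, 201.0] 5223 w [584.5, 64.4000015258789] bed [-3.2, 72.8] rc [582.7, 64.0] [46.3, 78.8] long 8.0
0.64 [320.0, 297.0] 764 w [463.6000061035156, -78.19999694824219] bed [-142.0, -52.4] rc [461.5, -78.2] [32.2, 32.6] long 69.0
0.63 [128.0, 310.0] 1125 w [632.2999877929688, -13.699999809265137] bed [33.8, -11.0] rc [632.2, -13.9] [24.9, 30.3] long 48.0
0.53 [380.0, 492.0] 319 w [469.0, -300.3999938964844] bed [-166.3, -273.4] rc [467.8, -299.9] [12.5, 46.5] long 20.0
```

Call:
{"api": "step_arm", "payload": {
  "commands": [0.029, 0, 0, 0, 0, 0, 0.05, 0.029, 0.001, 0, 0, 0, 0, 0.05, 0.0295, 0, 0, 0, 0, 0, 0.05, 0, 0, 0, 0, 0, 0, 0.05, 0, 0, 0, 0, 0, 0, 0.01]
}}

```text
clock: 5.48
eef_pos: [553.7, -20.8, 12.9]
eef_rot: [1.057, 1.57, -0.126]
wrist_force: [0.1, -0.5, 1.0]
finger_gap: 43.3
```

Call:
{"api": "step_arm", "payload": {
  "commands": [0, 0, 0, 0, 0, 0, 0.01, 0, 0, 0, 0, 0, 0, 0.01, 0, 0, 0, 0, 0, 0, 0.01, 0, 0, 0, 0, 0, 0, 0.01, -0.042, 0, 0, 0, 0, 0, 0.01]
}}

```text
clock: 6.1
eef_pos: [551.7, -20.7, 52.5]
eef_rot: [-2.064, 1.565, 3.035]
wrist_force: [-0.2, -0.6, -0.2]
finger_gap: 24.0
```

Call:
{"api": "step_arm", "payload": {
  "commands": [-0.043, 0, 0, 0, 0, 0, 0.01, -0.042, 0, 0, 0, 0, 0, 0.01]
}}

```text
clock: 6.35
eef_pos: [553.1, -20.8, 140.7]
eef_rot: [-2.225, 1.571, 2.874]
wrist_force: [-0.2, 0.1, -0.1]
finger_gap: 23.9
```

Call:
{"api": "step_arm", "payload": {
  "commands": [0, 0.026, -0.047, 0, 0, 0, 0.01, 0, 0.026, -0.046, 0, 0, 0, 0.01, 0, 0.026, -0.047, 0, 0, 0, 0.01, 0, 0.026, -0.046, 0, 0, 0, 0.01, 0, 0.027, -0.047, 0, 0, 0, 0.01]
}}

```text
clock: 6.98
eef_pos: [586.8, 246.1, 139.3]
eef_rot: [-1.549, 1.571, -2.733]
wrist_force: [1.0, -0.8, -0.2]
finger_gap: 23.8
```

Call:
{"api": "step_arm", "payload": {
  "commands": [0, 0.026, -0.0465, 0, 0, 0, 0.01, 0, 0, 0, 0, 0, 0, 0.01, 0, 0, 0, 0, 0, 0, 0.01]
}}

```text
clock: 7.35
eef_pos: [593.2, 296.8, 139.0]
eef_rot: [-1.354, 1.57, -2.538]
wrist_force: [-0.0, -0.6, 0.6]
finger_gap: 23.9
```

```bash
python3 - <<'E'
from scr import *
rep(); st=manip.read_state(); im=snap('wrist','w_bin.png')
json.dump({k:np.array(v).tolist() for k,v in st.items()},open('st_bin.json','w'))
plan([(593,310,75,None,10),(593,310,75,None,50,2),(593,296,140,-43,50)])
print('B'); plan([(631.7,-13.8,100,-43,50)],start=(593,296,140,-43))
plan([(631.7,-13.8,13,-43,50,0,40)],start=(631.7,-13.8,100,-43))
E
```

```text
7.35 tcp [593.2 296.8 139. ] phi -67.8 gap 23.9 F [-0.  -0.6  0.6] j [ 0.41  0.61  1.23 -0.    1.3   1.59]
[0.032, 0.002, -0.006, 0, 0, 0, 0.01, 0.0323, 0.0028, -0.0069, 0, 0, 0, 0.01, 0, 0, 0, 0, 0, 0, 0.05, 0, 0, 0, 0, 0, 0, 0.05, 0, 0, 0, 0, 0, 0, 0.05]
[-0.022, -0.002, 0.004, -8.3, 0, 0, 0.05, -0.022, -0.002, 0.004, -8.3, 0, 0, 0.05, -0.021, -0.0032, 0.004, -8.3, 0, 0, 0.05]
B
[0.007, -0.033, 0.04, 0, 0, 0, 0.05, 0.007, -0.033, 0.04, 0, 0, 0, 0.05, 0.006, -0.034, 0.04, 0, 0, 0, 0.05, 0.007, -0.033, 0.04, 0, 0, 0, 0.05, 0.006, -0.034, 0.04, 0, 0, 0, 0.05]
[0.007, -0.0332, 0.0396, 0, 0, 0, 0.05]
[0.029, 0, 0, 0, 0, 0, 0.05, 0.029, 0, 0, 0, 0, 0, 0.05, 0.029, 0, 0, 0, 0, 0, 0.05]
```

View pics/w_bin.png

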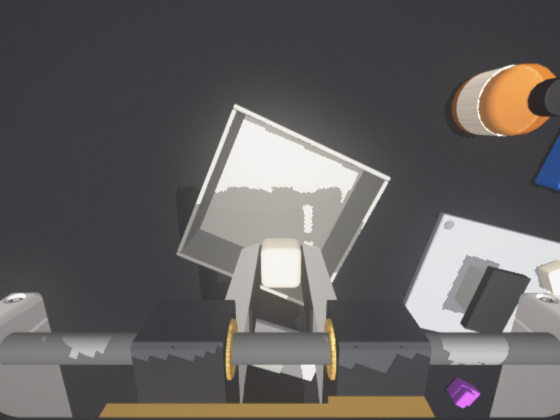

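```bash
python3 - <<'E'
from scr import *
st=json.load(open('st_bin.json'))
P=unproj('wrist',[(106,237),(178,387),(254,180)],70,st); print(P.round(1).tolist(),'centre',((P[1]+P[2])/2).round(1))
B=lambda x,y,z: np.array([597.4,-7.3,z])+R.from_euler('z',7.65,degrees=True).apply([x,y,0])
for h in range(28,51,2):
    c=np.array([B(x,65+y,10+h) for x,y in ((-35,20),(35,20),(35,-20),(-35,-20))])
    print(h,proj('wrist',c,st).round(1).tolist())
im=cv2.imread('pics/w_bin.png'); cv2.imwrite('pics/ledx.png',cv2.resize(im[200:350,400:560],None,fx=4,fy=4,interpolation=cv2.INTER_CUBIC))
E
```

```text
[[667.1, 363.4, 70.0], [660.9, 230.1, 70.0], [531.4, 368.2, 70.0]] centre [596.1 299.2  70. ]
28 [[321.4, 459.9], [263.8, 488.5], [272.8, 524.6], [329.3, 494.2]]
30 [[322.6, 461.0], [264.7, 489.8], [273.7, 526.1], [330.5, 495.4]]
32 [[323.7, 462.1], [265.6, 491.1], [274.7, 527.6], [331.7, 496.7]]
34 [[324.9, 463.2], [266.5, 492.4], [275.6, 529.2], [333.0, 498.0]]
36 [[326.2, 464.3], [267.5, 493.8], [276.6, 530.8], [334.2, 499.3]]
38 [[327.4, 465.4], [268.4, 495.2], [277.6, 532.4], [335.5, 500.6]]
40 [[328.6, 466.5], [269.3, 496.6], [278.6, 534.0], [336.8, 501.9]]
42 [[329.9, 467.7], [270.3, 498.0], [279.6, 535.6], [338.1, 503.3]]
44 [[331.2, 468.8], [271.3, 499.4], [280.6, 537.3], [339.4, 504.6]]
46 [[332.5, 470.0], [272.2, 500.9], [281.6, 539.0], [340.8, 506.0]]
48 [[333.8, 471.2], [273.2, 502.4], [282.7, 540.7], [342.1, 507.4]]
50 [[335.1, 472.4], [274.3, 503.8], [283.7, 542.4], [343.5, 508.8]]
```

View pics/ledx.png

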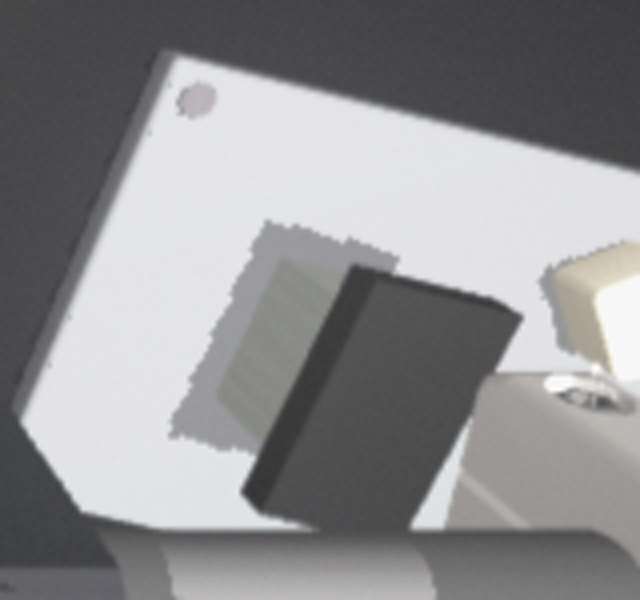

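Call:
{"api": "step_arm", "payload": {
  "commands": [0.032, 0.002, -0.006, 0, 0, 0, 0.01, 0.032, 0.003, -0.007, 0, 0, 0, 0.01, 0, 0, 0, 0, 0, 0, 0.05, 0, 0, 0, 0, 0, 0, 0.05, 0, 0, 0, 0, 0, 0, 0.05]
}}

```text
clock: 8.02
eef_pos: [593.9, 310.9, 77.3]
eef_rot: [1.609, 1.568, 0.424]
wrist_force: [-0.8, -0.7, 0.0]
finger_gap: 48.4
```

Call:
{"api": "step_arm", "payload": {
  "commands": [-0.022, -0.002, 0.004, -8.3, 0, 0, 0.05, -0.022, -0.002, 0.004, -8.3, 0, 0, 0.05, -0.021, -0.003, 0.004, -8.3, 0, 0, 0.05, 0.007, -0.033, 0.04, 0, 0, 0, 0.05, 0.007, -0.033, 0.04, 0, 0, 0, 0.05]
}}

```text
clock: 8.65
eef_pos: [607.2, 193.3, 127.8]
eef_rot: [0.974, 1.568, 0.225]
wrist_force: [1.6, 0.3, 0.1]
finger_gap: 50.4
```

Call:
{"api": "step_arm", "payload": {
  "commands": [0.006, -0.034, 0.04, 0, 0, 0, 0.05, 0.007, -0.033, 0.04, 0, 0, 0, 0.05, 0.006, -0.034, 0.04, 0, 0, 0, 0.05, 0.007, -0.033, 0.0395, 0, 0, 0, 0.05, 0, 0, 0, 0, 0, 0, 0.05]
}}

```text
clock: 9.28
eef_pos: [632.4, -15.8, 101.0]
eef_rot: [0.335, 1.57, -0.419]
wrist_force: [1.0, -0.1, -0.9]
finger_gap: 49.7
```

```bash
python3 - <<'E'
from scr import *
rep(); s0=json.load(open('st_bin.json'))
B=lambda x,y,z: np.array([597.4,-7.3,z])+R.from_euler('z',7.65,degrees=True).apply([x,y,0])
print('bedcorners pred rc',proj('wrist',[B(-70,130,10),B(70,130,10)],s0).round(1).tolist(),'seen',[200+412/4,400+20/4],[200+52/4,400+170/4])
st=manip.read_state(); snap('wrist')
for o in scraps('wrist',st): print(*o)
print('ph',curphi(st)); plan([(631.7,-13.8,13,-43,50,0,40)])
E
```

```text
9.28 tcp [632.4 -15.8 101. ] phi -43.2 gap 49.7 F [ 1.  -0.1 -0.9] j [-0.08  0.58  1.38 -0.    1.19  0.67]
bedcorners pred rc [[323.2, 399.6], [213.4, 446.9]] seen [303.0, 405.0] [213.0, 442.5]
0.88 [318.0, 304.0] 598 w [574.5, -106.4000015258789] bed [-35.9, -95.2] rc [574.6, -106.4] [24.9, 27.8] long 47.0
0.87 [214.0, 280.0] 946 w [632.0, -12.800000190734863] bed [33.6, -10.0] rc [631.8, -12.8] [24.4, 33.6] long 50.0
0.85 [281.0, 294.0] 1000 w [596.2999877929688, -71.80000305175781] bed [-9.6, -63.8] rc [596.5, -72.4] [29.8, 39.4] long 20.0
0.81 [261.0, 369.0] 1100 w [661.0999755859375, -102.0] bed [50.5, -102.3] rc [660.7, -102.9] [30.2, 41.5] long 42.0
0.77 [305.0, 63.0] 1029 w [417.29998779296875, 65.9000015258789] bed [-168.7, 96.5] rc [417.0, 66.7] [29.0, 49.3] long 159.0
ph -43.199044724277876
[0.029, -0.001, 0, 0, 0, 0, 0.05, 0.03, 0, 0, 0, 0, 0, 0.05, 0.0293, -0.0005, 0.0003, 0, 0, 0, 0.05]
```

Call:
{"api": "step_arm", "payload": {
  "commands": [0.029, -0.001, 0, 0, 0, 0, 0.05, 0.03, 0, 0, 0, 0, 0, 0.05, 0.029, 0.001, 0.0003, 0, 0, 0, 0.05, 0, 0, 0, 0, 0, 0, 0.05, 0, 0, 0, 0, 0, 0, 0.01]
}}

```text
clock: 10.0
eef_pos: [632.7, -11.4, 13.1]
eef_rot: [0.75, 1.57, 0.001]
wrist_force: [0.6, -0.3, 0.3]
finger_gap: 43.5
```

Call:
{"api": "step_arm", "payload": {
  "commands": [0, 0, 0, 0, 0, 0, 0.01, 0, 0, 0, 0, 0, 0, 0.01, 0, 0, 0, 0, 0, 0, 0.01, 0, 0, 0, 0, 0, 0, 0.01, -0.042, 0, 0, 0, 0, 0, 0.01]
}}

```text
clock: 10.62
eef_pos: [630.7, -12.5, 52.0]
eef_rot: [-2.442, 1.565, 3.092]
wrist_force: [0.9, -0.2, 0.4]
finger_gap: 23.6
```

Call:
{"api": "step_arm", "payload": {
  "commands": [-0.043, 0, 0, 0, 0, 0, 0.01, -0.042, 0, 0, 0, 0, 0, 0.01]
}}

```text
clock: 10.88
eef_pos: [632.3, -12.7, 140.7]
eef_rot: [-1.522, 1.571, -2.271]
wrist_force: [0.6, 0.2, -0.5]
finger_gap: 24.0
```

```bash
python3 - <<'E'
from scr import *
rep()
plan([(596,270,140,-43,10),(596,275,75,-43,10),(596,275,75,-43,50,2),(596,275,140,-40,50),(569,-112.8,100,-40,50,1)])
E
```

```text
10.88 tcp [632.3 -12.7 140.7] phi -43.0 gap 24.0 F [ 0.6  0.2 -0.5] j [-0.08  0.54  1.34 -0.    1.26  0.67]
[0, 0.036, -0.044, 0, 0, 0, 0.01, 0, 0.037, -0.044, 0, 0, 0, 0.01, 0, 0.036, -0.044, 0, 0, 0, 0.01, 0, 0.037, -0.044, 0, 0, 0, 0.01, 0.0006, 0.0362, -0.0433, 0, 0, 0, 0.01]
[0.033, 0.002, -0.002, 0, 0, 0, 0.01, 0.032, 0.0016, -0.0014, 0, 0, 0, 0.01, 0, 0, 0, 0, 0, 0, 0.05, 0, 0, 0, 0, 0, 0, 0.05, 0, 0, 0, 0, 0, 0, 0.05]
[-0.032, 0, 0, -1.5, 0, 0, 0.05, -0.033, 0, 0, -1.5, 0, 0, 0.05, 0.006, -0.045, 0.033, 0, 0, 0, 0.05, 0.006, -0.045, 0.033, 0, 0, 0, 0.05, 0.006, -0.045, 0.032, 0, 0, 0, 0.05]
[0.006, -0.045, 0.033, 0, 0, 0, 0.05, 0.005, -0.045, 0.032, 0, 0, 0, 0.05, 0.006, -0.045, 0.033, 0, 0, 0, 0.05, 0.0051, -0.0446, 0.0324, 0, 0, 0, 0.05, 0, 0, 0, 0, 0, 0, 0.05]
```

Call:
{"api": "step_arm", "payload": {
  "commands": [0, 0.036, -0.044, 0, 0, 0, 0.01, 0, 0.037, -0.044, 0, 0, 0, 0.01, 0, 0.036, -0.044, 0, 0, 0, 0.01, 0, 0.037, -0.044, 0, 0, 0, 0.01, 0, 0.036, -0.043, 0, 0, 0, 0.01]
}}

```text
clock: 11.5
eef_pos: [595.8, 271.6, 139.4]
eef_rot: [-0.786, 1.571, -1.536]
wrist_force: [1.3, -0.6, 0.4]
finger_gap: 23.9
```

Call:
{"api": "step_arm", "payload": {
  "commands": [0.033, 0.002, -0.002, 0, 0, 0, 0.01, 0.032, 0.0015, -0.0015, 0, 0, 0, 0.01, 0, 0, 0, 0, 0, 0, 0.05, 0, 0, 0, 0, 0, 0, 0.05, 0, 0, 0, 0, 0, 0, 0.05]
}}

```text
clock: 12.12
eef_pos: [596.8, 274.8, 76.1]
eef_rot: [1.113, 1.568, 0.362]
wrist_force: [0.8, 0.0, -0.7]
finger_gap: 48.5
```

Call:
{"api": "step_arm", "payload": {
  "commands": [-0.032, 0, 0, -1.5, 0, 0, 0.05, -0.033, 0, 0, -1.5, 0, 0, 0.05, 0.006, -0.045, 0.033, 0, 0, 0, 0.05, 0.006, -0.045, 0.033, 0, 0, 0, 0.05, 0.006, -0.045, 0.032, 0, 0, 0, 0.05]
}}

```text
clock: 12.75
eef_pos: [584.5, 106.7, 122.6]
eef_rot: [0.783, 1.569, 0.086]
wrist_force: [1.2, -0.0, 0.4]
finger_gap: 49.9
```

Call:
{"api": "step_arm", "payload": {
  "commands": [0.006, -0.045, 0.033, 0, 0, 0, 0.05, 0.005, -0.045, 0.032, 0, 0, 0, 0.05, 0.006, -0.045, 0.033, 0, 0, 0, 0.05, 0.005, -0.0445, 0.0325, 0, 0, 0, 0.05, 0, 0, 0, 0, 0, 0, 0.05]
}}

```text
clock: 13.38
eef_pos: [568.9, -116.5, 100.1]
eef_rot: [0.167, 1.57, -0.535]
wrist_force: [-0.1, 0.1, 0.4]
finger_gap: 50.2
```

```bash
python3 - <<'E'
from scr import *
rep(); st=manip.read_state(); snap('wrist')
for o in scraps('wrist',st): print(*o)
plan([(569,-112.8,13,-40,50,0,40)])
E
```

```text
13.38 tcp [ 568.9 -116.5  100.1] phi -40.2 gap 50.2 F [-0.1  0.1  0.4] j [-0.26  0.47  1.54 -0.    1.13  0.44]
0.92 [162.0, 459.0] 1232 w [716.9000244140625, -175.3000030517578] bed [96.1, -182.4] rc [717.4, -176.6] [30.8, 32.0] long 99.0
0.8 [216.0, 108.0] 1114 w [455.0, -16.0] bed [-142.3, 10.4] rc [453.3, -16.5] [29.7, 36.4] long 172.0
0.68 [178.0, 18.0] 977 w [418.8999938964844, 58.5] bed [-168.2, 89.0] rc [417.3, 59.5] [24.1, 36.4] long 148.0
0.67 [158.0, 271.0] 1043 w [596.7999877929688, -71.4000015258789] bed [-9.1, -63.5] rc [596.9, -71.4] [24.3, 31.3] long 22.0
0.61 [263.0, 171.0] 941 w [462.79998779296875, -81.4000015258789] bed [-143.3, -55.5] rc [461.3, -81.6] [30.6, 33.6] long 163.0
0.57 [214.0, 279.0] 1128 w [568.5999755859375, -112.80000305175781] bed [-42.6, -100.7] rc [568.4, -112.8] [24.5, 37.2] long 50.0
0.56 [139.0, 352.0] 1543 w [659.2999877929688, -103.30000305175781] bed [48.6, -103.4] rc [659.3, -104.2] [29.7, 38.8] long 38.0
[0.029, 0, 0, 0, 0, 0, 0.05, 0.029, 0, 0, 0, 0, 0, 0.05, 0.0293, 0.0001, -0.0008, 0, 0.1, 0, 0.05]
```

Call:
{"api": "step_arm", "payload": {
  "commands": [0.029, 0, 0, 0, 0, 0, 0.05, 0.029, 0, 0, 0, 0, 0, 0.05, 0.029, 0, 0, 0, 0, 0, 0.05, 0, 0, 0, 0, 0, 0, 0.05, 0, 0, 0, 0, 0, 0, 0.01]
}}

```text
clock: 14.1
eef_pos: [569.6, -112.0, 13.0]
eef_rot: [0.528, 1.57, -0.168]
wrist_force: [-0.5, -0.0, -0.0]
finger_gap: 43.3
```

Call:
{"api": "step_arm", "payload": {
  "commands": [0, 0, 0, 0, 0, 0, 0.01, 0, 0, 0, 0, 0, 0, 0.01, 0, 0, 0, 0, 0, 0, 0.01, 0, 0, 0, 0, 0, 0, 0.01, -0.042, 0, 0, 0, 0, 0, 0.01]
}}

```text
clock: 14.72
eef_pos: [567.5, -112.7, 52.3]
eef_rot: [-2.679, 1.565, 2.907]
wrist_force: [0.7, 0.5, 0.6]
finger_gap: 23.9
```

Call:
{"api": "step_arm", "payload": {
  "commands": [-0.043, 0, 0, 0, 0, 0, 0.01, -0.042, 0, 0, 0, 0, 0, 0.01]
}}

```text
clock: 14.98
eef_pos: [569.0, -113.1, 140.7]
eef_rot: [-1.967, 1.57, -2.665]
wrist_force: [-0.1, -0.9, 0.3]
finger_gap: 23.8
```

```bash
python3 - <<'E'
from scr import *
rep()
plan([(615,300,140,-40,10,1),(615,305,75,-40,10),(615,305,75,-40,50,2),(615,305,140,-51,50),(659.3,-103.2,100,-51,50,1)])
E
```

```text
14.97 tcp [ 569.  -113.1  140.7] phi -40.0 gap 23.8 F [-0.1 -0.9  0.3] j [-0.26  0.42  1.51 -0.    1.21  0.44]
[0, 0.049, -0.033, 0, 0, 0, 0.01, 0, 0.05, -0.033, 0, 0, 0, 0.01, 0, 0.049, -0.033, 0, 0, 0, 0.01, 0, 0.05, -0.033, 0, 0, 0, 0.01, 0, 0.049, -0.033, 0, 0, 0, 0.01]
[0, 0.05, -0.033, 0, 0, 0, 0.01, 0.0006, 0.0492, -0.0321, 0, 0, 0, 0.01, 0, 0, 0, 0, 0, 0, 0.01, 0.033, 0.002, -0.002, 0, 0, 0, 0.01, 0.032, 0.0018, -0.0012, 0, 0, 0, 0.01]
[0, 0, 0, 0, 0, 0, 0.05, 0, 0, 0, 0, 0, 0, 0.05, 0, 0, 0, 0, 0, 0, 0.05, -0.032, 0, 0, 5.5, 0, 0, 0.05, -0.033, 0, 0, 5.5, 0, 0, 0.05]
[0.006, -0.032, 0.049, 0, 0, 0, 0.05, 0.006, -0.032, 0.049, 0, 0, 0, 0.05, 0.006, -0.032, 0.049, 0, 0, 0, 0.05, 0.006, -0.032, 0.049, 0, 0, 0, 0.05, 0.005, -0.032, 0.05, 0, 0, 0, 0.05]
[0.006, -0.031, 0.049, 0, 0, 0, 0.05, 0.0051, -0.0317, 0.05, 0, 0, 0, 0.05, 0, 0, 0, 0, 0, 0, 0.05]
```

Call:
{"api": "step_arm", "payload": {
  "commands": [0, 0.049, -0.033, 0, 0, 0, 0.01, 0, 0.05, -0.033, 0, 0, 0, 0.01, 0, 0.049, -0.033, 0, 0, 0, 0.01, 0, 0.05, -0.033, 0, 0, 0, 0.01, 0, 0.049, -0.033, 0, 0, 0, 0.01]
}}

```text
clock: 15.6
eef_pos: [601.3, 184.1, 139.3]
eef_rot: [-1.104, 1.571, -1.801]
wrist_force: [0.8, -1.0, 0.0]
finger_gap: 23.7
```

Call:
{"api": "step_arm", "payload": {
  "commands": [0, 0.05, -0.033, 0, 0, 0, 0.01, 0, 0.049, -0.032, 0, 0, 0, 0.01, 0, 0, 0, 0, 0, 0, 0.01, 0.033, 0.002, -0.002, 0, 0, 0, 0.01, 0.032, 0.002, -0.001, 0, 0, 0, 0.01]
}}

```text
clock: 16.23
eef_pos: [615.5, 303.9, 73.6]
eef_rot: [-0.236, 1.57, -0.934]
wrist_force: [1.1, 0.2, -0.5]
finger_gap: 23.6
```

Call:
{"api": "step_arm", "payload": {
  "commands": [0, 0, 0, 0, 0, 0, 0.05, 0, 0, 0, 0, 0, 0, 0.05, 0, 0, 0, 0, 0, 0, 0.05, -0.032, 0, 0, 5.5, 0, 0, 0.05, -0.033, 0, 0, 5.5, 0, 0, 0.05]
}}

```text
clock: 16.85
eef_pos: [615.5, 304.8, 141.3]
eef_rot: [1.275, 1.57, 0.383]
wrist_force: [-0.9, 0.1, 0.2]
finger_gap: 49.9
```

Call:
{"api": "step_arm", "payload": {
  "commands": [0.006, -0.032, 0.049, 0, 0, 0, 0.05, 0.006, -0.032, 0.049, 0, 0, 0, 0.05, 0.006, -0.032, 0.049, 0, 0, 0, 0.05, 0.006, -0.032, 0.049, 0, 0, 0, 0.05, 0.005, -0.032, 0.05, 0, 0, 0, 0.05]
}}

```text
clock: 17.48
eef_pos: [646.4, 11.1, 111.6]
eef_rot: [0.836, 1.569, -0.053]
wrist_force: [1.0, 0.9, -0.1]
finger_gap: 49.8
```

Call:
{"api": "step_arm", "payload": {
  "commands": [0.006, -0.031, 0.049, 0, 0, 0, 0.05, 0.005, -0.0315, 0.05, 0, 0, 0, 0.05, 0, 0, 0, 0, 0, 0, 0.05, 0, 0, 0, 0, 0, 0, 0.05]
}}

```text
clock: 17.98
eef_pos: [660.1, -102.8, 100.2]
eef_rot: [0.878, 1.57, -0.012]
wrist_force: [0.5, 0.3, -0.4]
finger_gap: 49.8
```

```bash
python3 - <<'E'
from scr import *
rep(); st=manip.read_state(); snap('wrist')
for o in scraps('wrist',st): print(*o)
plan([(659.3,-103.2,13,-51,50,0,40)])
E
```

```text
17.98 tcp [ 660.1 -102.8  100.2] phi -51.0 gap 49.8 F [ 0.5  0.3 -0.4] j [-0.21  0.65  1.25  0.    1.23  0.68]
0.82 [217.0, 281.0] 1062 w [659.7000122070312, -102.80000305175781] bed [49.1, -102.9] rc [659.7, -103.3] [24.4, 37.5] long 39.0
0.82 [316.0, 79.0] 843 w [458.8999938964844, -13.100000381469727] bed [-138.1, 12.7] rc [456.8, -13.6] [24.0, 45.0] long 172.0
0.74 [217.0, 388.0] 1058 w [720.5, -174.89999389648438] bed [99.7, -182.5] rc [720.9, -176.0] [30.5, 32.4] long 98.0
0.61 [242.0, 208.0] 905 w [596.9000244140625, -69.30000305175781] bed [-8.7, -61.4] rc [596.1, -71.2] [24.9, 40.8] long 16.0
0.5 [291.0, 8.0] 169 w [435.29998779296875, 57.099998474121094] bed [-152.1, 85.4] rc [434.7, 55.3] [12.1, 19.6] long 24.0
[0.029, -0.001, 0, 0, 0, 0, 0.05, 0.029, 0, 0, 0.1, 0, 0, 0.05, 0.0292, -0.0005, 0.0005, 0, 0, 0, 0.05]
```

Call:
{"api": "step_arm", "payload": {
  "commands": [0.029, -0.001, 0, 0, 0, 0, 0.05, 0.029, 0, 0, 0, 0, 0, 0.05, 0.029, 0, 0, 0, 0, 0, 0.05, 0, 0, 0, 0, 0, 0, 0.05, 0, 0, 0, 0, 0, 0, 0.01]
}}

```text
clock: 18.7
eef_pos: [659.4, -102.8, 12.9]
eef_rot: [0.773, 1.57, -0.115]
wrist_force: [0.7, -0.2, 0.2]
finger_gap: 43.0
```

Call:
{"api": "step_arm", "payload": {
  "commands": [0, 0, 0, 0, 0, 0, 0.01, 0, 0, 0, 0, 0, 0, 0.01, 0, 0, 0, 0, 0, 0, 0.01, 0, 0, 0, 0, 0, 0, 0.01, -0.042, 0, 0, 0, 0, 0, 0.01]
}}

```text
clock: 19.32
eef_pos: [657.3, -103.5, 51.7]
eef_rot: [-2.444, 1.565, 2.95]
wrist_force: [0.1, -0.3, -0.3]
finger_gap: 23.9
```

Call:
{"api": "step_arm", "payload": {
  "commands": [-0.043, 0, 0, 0, 0, 0, 0.01, -0.042, 0, 0, 0, 0, 0, 0.01]
}}

```text
clock: 19.58
eef_pos: [659.0, -103.9, 140.7]
eef_rot: [-1.617, 1.571, -2.507]
wrist_force: [0.5, -1.4, -0.3]
finger_gap: 23.8
```

```bash
python3 - <<'E'
from scr import *
rep()
plan([(575,300,140,-51,10,1),(575,300,80,-51,10),(575,300,80,-51,50,2),(575,300,140,-69,50),(597,-71.7,100,-69,50,1)])
E
```

```text
19.57 tcp [ 659.  -103.9  140.7] phi -51.0 gap 23.8 F [ 0.5 -1.4 -0.3] j [-0.21  0.62  1.22 -0.    1.31  0.68]
[0, 0.027, -0.052, 0, 0, 0, 0.01, 0, 0.027, -0.052, 0, 0, 0, 0.01, 0, 0.027, -0.053, 0, 0, 0, 0.01, 0, 0.027, -0.052, 0, 0, 0, 0.01, 0, 0.027, -0.053, 0, 0, 0, 0.01]
[0, 0.027, -0.052, 0, 0, 0, 0.01, 0.0007, 0.0272, -0.0526, 0, 0, 0, 0.01, 0, 0, 0, 0, 0, 0, 0.01, 0.06, 0, 0, 0, 0, 0, 0.01, 0, 0, 0, 0, 0, 0, 0.05]
[0, 0, 0, 0, 0, 0, 0.05, 0, 0, 0, 0, 0, 0, 0.05, -0.03, 0, 0, 9, 0, 0, 0.05, -0.03, 0, 0, 9, 0, 0, 0.05, 0.006, -0.016, 0.051, 0, 0, 0, 0.05]
[0.006, -0.016, 0.051, 0, 0, 0, 0.05, 0.006, -0.016, 0.051, 0, 0, 0, 0.05, 0.006, -0.016, 0.05, 0, 0, 0, 0.05, 0.005, -0.016, 0.051, 0, 0, 0, 0.05, 0.006, -0.016, 0.05, 0, 0, 0, 0.05]
[0.005, -0.0169, 0.0508, 0, 0, 0, 0.05, 0, 0, 0, 0, 0, 0, 0.05]
```

Call:
{"api": "step_arm", "payload": {
  "commands": [0, 0.027, -0.052, 0, 0, 0, 0.01, 0, 0.027, -0.052, 0, 0, 0, 0.01, 0, 0.027, -0.053, 0, 0, 0, 0.01, 0, 0.027, -0.052, 0, 0, 0, 0.01, 0, 0.027, -0.053, 0, 0, 0, 0.01]
}}

```text
clock: 20.2
eef_pos: [598.3, 186.3, 139.5]
eef_rot: [0.066, 1.571, -0.824]
wrist_force: [1.2, 0.7, -0.4]
finger_gap: 23.8
```

Call:
{"api": "step_arm", "payload": {
  "commands": [0, 0.027, -0.052, 0, 0, 0, 0.01, 0, 0.027, -0.0525, 0, 0, 0, 0.01, 0, 0, 0, 0, 0, 0, 0.01, 0.06, 0, 0, 0, 0, 0, 0.01, 0, 0, 0, 0, 0, 0, 0.01]
}}

```text
clock: 20.82
eef_pos: [573.2, 298.0, 75.5]
eef_rot: [-1.8, 1.563, -2.69]
wrist_force: [0.4, -0.5, -0.7]
finger_gap: 24.1
```

Call:
{"api": "step_arm", "payload": {
  "commands": [0, 0, 0, 0, 0, 0, 0.05, 0, 0, 0, 0, 0, 0, 0.05, 0, 0, 0, 0, 0, 0, 0.05, -0.03, 0, 0, 9, 0, 0, 0.05, -0.03, 0, 0, 9, 0, 0, 0.05]
}}

```text
clock: 21.45
eef_pos: [575.1, 299.8, 140.9]
eef_rot: [1.569, 1.57, 0.36]
wrist_force: [-0.0, 0.1, -0.0]
finger_gap: 49.8
```

Call:
{"api": "step_arm", "payload": {
  "commands": [0.006, -0.016, 0.051, 0, 0, 0, 0.05, 0.006, -0.016, 0.051, 0, 0, 0, 0.05, 0.006, -0.016, 0.051, 0, 0, 0, 0.05, 0.006, -0.016, 0.05, 0, 0, 0, 0.05, 0.005, -0.016, 0.051, 0, 0, 0, 0.05]
}}

```text
clock: 22.08
eef_pos: [591.7, 32.4, 111.1]
eef_rot: [1.184, 1.57, -0.019]
wrist_force: [0.0, 0.7, -0.3]
finger_gap: 49.8
```

Call:
{"api": "step_arm", "payload": {
  "commands": [0.006, -0.016, 0.05, 0, 0, 0, 0.05, 0.005, -0.017, 0.051, 0, 0, 0, 0.05, 0, 0, 0, 0, 0, 0, 0.05, 0, 0, 0, 0, 0, 0, 0.05]
}}

```text
clock: 22.58
eef_pos: [597.2, -71.7, 100.0]
eef_rot: [1.256, 1.57, 0.052]
wrist_force: [-0.0, 0.6, 0.6]
finger_gap: 50.2
```

```bash
python3 - <<'E'
from scr import *
rep(); st=manip.read_state(); snap('wrist')
for o in scraps('wrist',st): print(*o)
plan([(597,-71.5,13,-69,50,0,40)])
E
```

```text
22.57 tcp [597.2 -71.7 100. ] phi -69.0 gap 50.2 F [-0.   0.6  0.6] j [-0.18  0.51  1.48  0.    1.15  1.02]
0.69 [132.0, 453.0] 1401 w [719.0, -174.39999389648438] bed [98.3, -181.8] rc [719.6, -175.8] [30.4, 33.9] long 99.0
0.58 [330.0, 240.0] 225 w [476.79998779296875, -76.9000015258789] bed [-128.8, -52.9] rc [478.7, -77.7] [15.0, 27.0] long 106.0
0.46 [324.0, 85.0] 188 w [425.5, 68.0999984741211] bed [-160.3, 97.6] rc [426.8, 67.7] [8.3, 34.3] long 155.0
[0.029, 0, 0, 0, 0, 0, 0.05, 0.029, 0, 0, 0.1, 0, 0, 0.05, 0.0289, -0.0005, 0.0004, 0, 0, 0, 0.05]
```

```bash
python3 - <<'E'
from h import *
snap('wrist','w_c.png')
E
```

```text
(no output)
```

View pics/w_c.png

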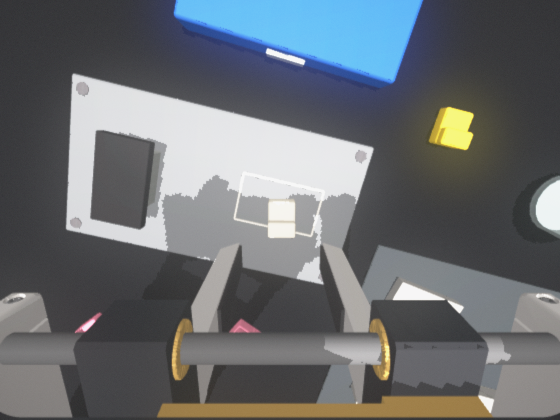

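Only the seat scrap (px (281,218), stepped, off-white = scrap2) remains on the bed; it sits centred between the fingers.

Call:
{"api": "step_arm", "payload": {
  "commands": [0.029, 0, 0, 0, 0, 0, 0.05, 0.029, 0, 0, 0, 0, 0, 0.05, 0.029, 0, 0, 0, 0, 0, 0.05, 0, 0, 0, 0, 0, 0, 0.05, 0, 0, 0, 0, 0, 0, 0.01]
}}

```text
clock: 23.35
eef_pos: [597.2, -71.3, 12.7]
eef_rot: [1.143, 1.571, -0.059]
wrist_force: [-1.0, 0.4, 1.0]
finger_gap: 43.2
```

Call:
{"api": "step_arm", "payload": {
  "commands": [0, 0, 0, 0, 0, 0, 0.01, 0, 0, 0, 0, 0, 0, 0.01, 0, 0, 0, 0, 0, 0, 0.01, 0, 0, 0, 0, 0, 0, 0.01, -0.042, 0, 0, 0, 0, 0, 0.01]
}}

```text
clock: 23.98
eef_pos: [595.4, -71.8, 52.2]
eef_rot: [-2.1, 1.565, 2.98]
wrist_force: [-0.4, -0.1, 1.2]
finger_gap: 23.6
```

Call:
{"api": "step_arm", "payload": {
  "commands": [-0.043, 0, 0, 0, 0, 0, 0.01, -0.042, 0, 0, 0, 0, 0, 0.01]
}}

```text
clock: 24.22
eef_pos: [596.9, -72.1, 140.8]
eef_rot: [-1.114, 1.571, -2.317]
wrist_force: [-0.9, -0.5, 0.0]
finger_gap: 23.8
```

```bash
python3 - <<'E'
from scr import *
rep(); st={'eef_pos':[597.1,-71.6,100],'eef_rot':R.from_matrix(phi_R(np.radians(-69))).as_euler('xyz')}
P=unproj('wrist',[(75,73),(148,372),(230,67)],10,st); print(P.round(1).tolist())
S=unproj('wrist',[(173,243),(190,325),(236,310),(219,235)],10,st); print('seat',S.round(1).tolist(),S.mean(0).round(1))
B=lambda x,y,z: np.array([597.4,-7.3,z])+R.from_euler('z',7.65,degrees=True).apply([x,y,0])
print('pred bed',proj('wrist',[B(70,130,10),B(70,-130,10),B(-70,130,10)],st).round(1).tolist())
for h in (28,34,38,42,46): print(h,proj('wrist',[B(x,65+y,10+h) for x,y in ((35,20),(35,-20),(-35,-20),(-35,20))],st).round(1).tolist())
print('seen 131,97  142,154  228,140  219,92'); print('seatpt',B(0,-60,10))
plan([(600,300,140,-69,10,1),(600,290,80,-69,10,1),(600,290,80,-69,50,2),(600,290,140,-82,20),(588.8,57.1,100,-82,0,1)])
E
```

```text
24.23 tcp [596.9 -72.1 140.8] phi -69.0 gap 23.8 F [-0.9 -0.5  0. ] j [-0.18  0.47  1.44 -0.    1.23  1.02]
[[647.1, 129.0, 10.0], [681.6, -123.8, 10.0], [510.9, 110.4, 10.0]]
seat [[620.9, -26.4, 10.0], [632.8, -100.5, 10.0], [587.0, -104.8, 10.0], [577.7, -33.4, 10.0]] [604.6 -66.3  10. ]
pred bed [[71.2, 71.2], [146.5, 376.4], [229.5, 65.0]]
28 [[128.5, 104.9], [140.9, 157.2], [224.5, 147.3], [213.9, 98.9]]
34 [[128.7, 100.5], [141.3, 154.1], [226.8, 144.2], [216.0, 94.6]]
38 [[128.7, 97.4], [141.6, 152.0], [228.5, 142.0], [217.5, 91.6]]
42 [[128.8, 94.1], [142.0, 149.7], [230.1, 139.8], [219.0, 88.6]]
46 [[128.9, 90.8], [142.3, 147.4], [231.9, 137.5], [220.6, 85.4]]
seen 131,97  142,154  228,140  219,92
seatpt [605.38728031 -66.76598484  10.        ]
[0, 0.019, -0.049, 0, 0, 0, 0.01, 0, 0.02, -0.05, 0, 0, 0, 0.01, 0, 0.019, -0.049, 0, 0, 0, 0.01, 0, 0.02, -0.05, 0, 0, 0, 0.01, 0, 0.019, -0.049, 0, 0, 0, 0.01]
[0, 0.02, -0.05, 0, 0, 0, 0.01, 0.0007, 0.0195, -0.0492, 0, 0, 0, 0.01, 0, 0, 0, 0, 0, 0, 0.01, 0.03, -0.002, 0.005, 0, 0, 0, 0.01, 0.03, -0.0016, 0.0044, 0, 0, 0, 0.01]
[0, 0, 0, 0, 0, 0, 0.01, 0, 0, 0, 0, 0, 0, 0.05, 0, 0, 0, 0, 0, 0, 0.05, 0, 0, 0, 0, 0, 0, 0.05, -0.03, 0, 0, 6.5, 0, 0, 0.02]
[-0.03, 0, 0, 6.5, 0, 0, 0.02, 0.01, -0.011, 0.057, 0, 0, 0, 0, 0.01, -0.011, 0.057, 0, 0, 0, 0, 0.01, -0.011, 0.058, 0, 0, 0, 0, 0.0101, -0.0107, 0.057, 0, 0, 0, 0]
[0, 0, 0, 0, 0, 0, 0]<sys>:0: UserWarning: Gimbal lock detected. Setting third angle to zero since it is not possible to uniquely determine all angles.
```

Call:
{"api": "step_arm", "payload": {
  "commands": [0, 0.019, -0.049, 0, 0, 0, 0.01, 0, 0.02, -0.05, 0, 0, 0, 0.01, 0, 0.019, -0.049, 0, 0, 0, 0.01, 0, 0.02, -0.05, 0, 0, 0, 0.01, 0, 0.019, -0.049, 0, 0, 0, 0.01]
}}

```text
clock: 24.85
eef_pos: [598.7, 195.0, 139.4]
eef_rot: [-0.175, 1.571, -1.379]
wrist_force: [0.2, -0.5, -0.8]
finger_gap: 23.6
```

Call:
{"api": "step_arm", "payload": {
  "commands": [0, 0.02, -0.05, 0, 0, 0, 0.01, 0, 0.0195, -0.049, 0, 0, 0, 0.01, 0, 0, 0, 0, 0, 0, 0.01, 0.03, -0.002, 0.005, 0, 0, 0, 0.01, 0.03, -0.0015, 0.0045, 0, 0, 0, 0.01]
}}

```text
clock: 25.48
eef_pos: [600.5, 288.8, 78.7]
eef_rot: [0.877, 1.57, -0.327]
wrist_force: [0.5, 0.3, -0.1]
finger_gap: 23.7
```

Call:
{"api": "step_arm", "payload": {
  "commands": [0, 0, 0, 0, 0, 0, 0.01, 0, 0, 0, 0, 0, 0, 0.05, 0, 0, 0, 0, 0, 0, 0.05, 0, 0, 0, 0, 0, 0, 0.05, -0.03, 0, 0, 6.5, 0, 0, 0.05]
}}

```text
clock: 26.1
eef_pos: [599.4, 289.5, 108.1]
eef_rot: [-1.425, 1.567, -2.744]
wrist_force: [-0.2, 0.3, -0.4]
finger_gap: 49.6
```

Call:
{"api": "step_arm", "payload": {
  "commands": [-0.03, 0, 0, 6.5, 0, 0, 0.02, 0.01, -0.011, 0.057, 0, 0, 0, 0, 0.01, -0.011, 0.057, 0, 0, 0, 0, 0.01, -0.011, 0.058, 0, 0, 0, 0, 0.01, -0.011, 0.057, 0, 0, 0, 0]
}}

```text
clock: 26.72
eef_pos: [588.7, 55.1, 99.8]
eef_rot: [1.43, 1.57, -0.0]
wrist_force: [0.5, 0.3, -0.3]
finger_gap: 3.4
```

Call:
{"api": "step_arm", "payload": {
  "commands": [0, 0, 0, 0, 0, 0, 0, 0, 0, 0, 0, 0, 0, 0]
}}

```text
clock: 26.98
eef_pos: [589.1, 57.3, 100.0]
eef_rot: [1.697, 1.57, 0.266]
wrist_force: [-0.2, 0.5, 0.3]
finger_gap: 0.4
```

```bash
python3 - <<'E'
from scr import *
rep(); st=manip.read_state(); snap('wrist')
for o in scraps('wrist',st): print(*o)
snap('scene','scene1.png')
print(manip.camera('top')[170:250,220:320].shape)
im=cv2.imread('pics/scene1.png'); cv2.imwrite('pics/scene1x.png',cv2.resize(im[140:340,80:420],(800,470),interpolation=cv2.INTER_CUBIC))
E
```

```text
26.98 tcp [589.1  57.3 100. ] phi -82.0 gap 0.4 F [-0.2  0.5  0.3] j [0.03 0.49 1.51 0.   1.14 1.47]
0.84 [187.0, 1.0] 356 w [586.4000244140625, 296.8999938964844] bed [29.6, 303.0] rc [586.5, 294.9] [13.5, 29.3] long 173.0
0.75 [142.0, 8.0] 714 w [622.0, 288.70001220703125] bed [63.8, 290.1] rc [620.6, 292.7] [20.5, 39.2] long 142.0
0.73 [175.0, 26.0] 786 w [594.0, 280.0] bed [34.9, 285.2] rc [593.9, 275.7] [28.5, 29.7] long 137.0
0.72 [229.0, 30.0] 603 w [546.0999755859375, 278.8999938964844] bed [-12.7, 290.5] rc [547.7, 279.1] [14.0, 44.3] long 179.0
(80, 100, 3)
```

View pics/scene1x.png

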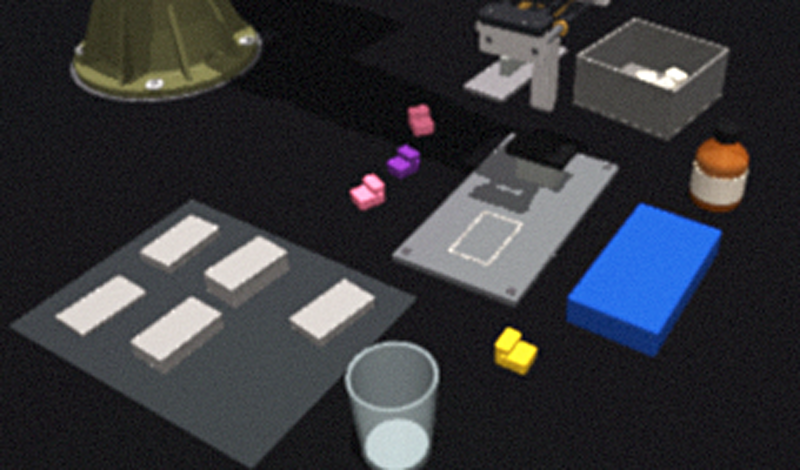

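Call:
{"api": "step_arm", "payload": {
  "commands": [0.025, 0, 0, 0, 0, 0, 0, 0.02, 0, 0, 0, 0, 0, 0, 0.002, 0, 0, 0, 0, 0, 0, 0, 0, 0, 0, 0, 0, 0, 0, 0, 0, 0, 0, 0, 0]
}}

```text
clock: 27.8
eef_pos: [589.3, 57.1, 53.4]
eef_rot: [1.465, 1.569, 0.035]
wrist_force: [-0.5, 0.4, 0.8]
finger_gap: 0.5
```

Call:
{"api": "step_arm", "payload": {
  "commands": [0.0015, 0, 0, 0, 0, 0, 0, 0.001, 0, 0, 0, 0, 0, 0, 0, 0, 0, 0, 0, 0, 0, 0, 0, 0, 0, 0, 0, 0]
}}

```text
clock: 28.3
eef_pos: [589.0, 56.9, 50.5]
eef_rot: [1.544, 1.57, 0.113]
wrist_force: [-1.6, -0.4, 5.2]
finger_gap: 0.1
```

Call:
{"api": "step_arm", "payload": {
  "commands": [0.0005, 0, 0, 0, 0, 0, 0, 0, 0, 0, 0, 0, 0, 0, 0, 0, 0, 0, 0, 0, 0]
}}

```text
clock: 28.68
eef_pos: [589.0, 56.9, 50.5]
eef_rot: [1.498, 1.57, 0.067]
wrist_force: [-4.2, 0.5, 9.5]
finger_gap: 0.7
```

```bash
python3 - <<'E'
from scr import *
for i in range(3): rep(); manip.camera('top')
plan([(589,57,90,-82,0),(605,-66.5,100,-82,0),(605,-66.5,18,-82,0,1,30),(605,-66.5,14,-82,0,1)],start=(589,57,50,-82))
E
```

```text
28.68 tcp [589.   56.9  50.5] phi -82.0 gap 0.7 F [-4.2  0.5  9.5] j [0.03 0.56 1.54 0.   1.04 1.46]
28.73 tcp [589.1  56.9  50.5] phi -82.0 gap 0.4 F [-3.8  0.1  9.2] j [0.03 0.56 1.54 0.   1.04 1.46]
28.77 tcp [589.   56.9  50.5] phi -82.0 gap 0.4 F [-4.8  0.5 10.5] j [0.03 0.56 1.54 0.   1.04 1.46]
[-0.04, 0, 0, 0, 0, 0, 0, -0.003, 0, 0.042, 0, 0, 0, 0, -0.004, -0.001, 0.041, 0, 0, 0, 0, -0.003, -0.0003, 0.0415, 0, 0, 0, 0, 0.027, 0, 0, 0, 0, 0, 0]
[0.028, 0, 0, 0, 0, 0, 0, 0.027, 0, 0, 0, 0, 0, 0, 0, 0, 0, 0, 0, 0, 0, 0.004, 0, 0, 0, 0, 0, 0, 0, 0, 0, 0, 0, 0, 0]
```

Call:
{"api": "step_arm", "payload": {
  "commands": [-0.04, 0, 0, 0, 0, 0, 0, -0.003, 0, 0.042, 0, 0, 0, 0, -0.004, -0.001, 0.041, 0, 0, 0, 0, -0.003, 0, 0.0415, 0, 0, 0, 0, 0.027, 0, 0, 0, 0, 0, 0]
}}

```text
clock: 29.45
eef_pos: [606.6, -69.4, 74.1]
eef_rot: [1.21, 1.566, -0.223]
wrist_force: [-0.5, 1.0, -0.3]
finger_gap: 0.3
```

Call:
{"api": "step_arm", "payload": {
  "commands": [0.028, 0, 0, 0, 0, 0, 0, 0.027, 0, 0, 0, 0, 0, 0, 0, 0, 0, 0, 0, 0, 0, 0.004, 0, 0, 0, 0, 0, 0, 0, 0, 0, 0, 0, 0, 0]
}}

```text
clock: 30.08
eef_pos: [605.7, -66.5, 14.3]
eef_rot: [1.281, 1.57, -0.149]
wrist_force: [-0.5, 0.3, 0.0]
finger_gap: 0.4
```

Call:
{"api": "step_arm", "payload": {
  "commands": [0.001, 0, 0, 0, 0, 0, 0, 0.001, 0, 0, 0, 0, 0, 0, 0, 0, 0, 0, 0, 0, 0]
}}

```text
clock: 30.45
eef_pos: [605.3, -66.5, 11.5]
eef_rot: [1.779, 1.571, 0.349]
wrist_force: [0.2, -0.4, -0.5]
finger_gap: 0.7
```

Call:
{"api": "step_arm", "payload": {
  "commands": [0.001, 0, 0, 0, 0, 0, 0, 0, 0, 0, 0, 0, 0, 0, 0, 0, 0, 0, 0, 0, 0]
}}

```text
clock: 30.82
eef_pos: [605.3, -66.5, 10.4]
eef_rot: [-2.471, 1.571, 2.382]
wrist_force: [-0.3, 0.7, -0.1]
finger_gap: 0.2
```

```bash
python3 - <<'E'
from scr import *
st=manip.read_state(); rep()
s0=json.load(open('st_mat.json'))
# polygon outlines of bright faces in each image
def faces(fn,c,stt,roi):
    g=cv2.imread('pics/'+fn).astype(int); out=[]
    for th in (130,160,190):
        w=((g.min(2)>th)&(g.max(2)-g.min(2)<45)).astype(np.uint8); n,l,s,ct=cv2.connectedComponentsWithStats(w)
        for i in range(1,n):
            x,y=ct[i]
            if 100<s[i,4]<4000 and roi[0]<x<roi[1] and roi[2]<y<roi[3]: out.append((th,np.array([y,x]),s[i,4]))
    return out
A=faces('scene1.png','scene',None,(80,260,220,310))
names=[('24?',(456,-255)),('18?',(469,-347)),('12far',(556,-239)),('6?',(376,-360)),('12near',(364,-261))]
for th,c,a in A:
    p=unproj('scene',c,18)[0]; k=min(names,key=lambda n:np.hypot(n[1][0]-p[0],n[1][1]-p[1])); print(th,c.round(1),a,p.round(),k[0])
B=faces('w_mat.png','wrist',s0,(190,350,90,305))
for th,c,a in B:
    p=unproj('wrist',c,18,s0)[0]; print('W',th,c.round(1),a,p.round(1))
T=faces('top0.png','top',None,(340,430,210,310))
for th,c,a in T: print('T',th,c.round(1),a,[unproj('top',c,z)[0][:2].round(1).tolist() for z in (9,15,21,27)])
# per scene centroid, curve
for th,c,a in A:
    if th==160: print(c.round(1),[ (z,unproj('scene',c,z)[0][:2].round(1).tolist()) for z in (9,15,21,27)])
E
```

```text
30.82 tcp [605.3 -66.5  10.4] phi -82.0 gap 0.2 F [-0.3  0.7 -0.1] j [-0.17  0.65  1.5   0.    0.99  1.26]
130 [241.8 155.8] 347 [ 367. -266.   18.] 12near
130 [251.5 183.7] 390 [ 447. -249.   18.] 24?
130 [269.1 122.4] 431 [ 385. -369.   18.] 6?
130 [271.  220.6] 450 [ 559. -244.   18.] 12far
130 [279.4 154.2] 489 [ 466. -347.   18.] 18?
160 [241.7 155.7] 311 [ 366. -266.   18.] 12near
160 [251.5 183.6] 359 [ 446. -249.   18.] 24?
160 [269.1 122.4] 396 [ 385. -370.   18.] 6?
160 [270.9 220.7] 414 [ 559. -244.   18.] 12far
160 [279.3 154.2] 448 [ 466. -347.   18.] 18?
190 [241.7 155.7] 289 [ 366. -266.   18.] 12near
190 [251.5 183.7] 332 [ 446. -249.   18.] 24?
190 [269.2 122.3] 371 [ 385. -370.   18.] 6?
190 [271.  220.6] 384 [ 559. -244.   18.] 12far
190 [279.3 154.2] 424 [ 466. -347.   18.] 18?
W 130 [201.2 242.2] 1749 [ 453.  -253.1   18. ]
W 130 [200.1 284.4] 158 [ 478.8 -301.2   18. ]
W 160 [118.1 267.6] 2589 [ 559.9 -237.4   18. ]
W 160 [201.6 242.2] 1632 [ 452.5 -253.3   18. ]
W 160 [223.  311.9] 1586 [ 467.4 -347.7   18. ]
W 160 [260.4 225.8] 1103 [ 366.7 -268.    18. ]
W 16
[... 1552 characters left out ...]
3.2] 392 [[376.3, -363.5], [376.6, -361.5], [376.8, -359.5], [377.0, -357.5]]
T 190 [299.8 373.4] 419 [[363.8, -263.8], [364.1, -262.3], [364.4, -260.9], [364.7, -259.4]]
[241.7 155.7] [(9, [356.2, -260.0]), (15, [363.0, -264.0]), (21, [369.8, -268.0]), (27, [376.7, -272.0])]
[251.5 183.6] [(9, [437.0, -243.3]), (15, [443.0, -247.4]), (21, [449.0, -251.6]), (27, [455.0, -255.7])]
[269.1 122.4] [(9, [375.4, -365.3]), (15, [382.0, -368.3]), (21, [388.7, -371.2]), (27, [395.3, -374.1])]
[270.9 220.7] [(9, [551.9, -237.4]), (15, [556.7, -241.7]), (21, [561.6, -245.9]), (27, [566.5, -250.1])]
[279.3 154.2] [(9, [457.0, -342.6]), (15, [462.8, -345.8]), (21, [468.6, -349.0]), (27, [474.5, -352.1])]
```

```bash
python3 - <<'E'
from scr import *
rep()
plan([(605,-66.5,70,-82,0),(456,-254.5,130,3,66,1)])
g=cv2.imread('pics/top0.png').astype(int); w=((g.min(2)>150)&(g.max(2)-g.min(2)<40)).astype(np.uint8); n,l,s,ct=cv2.connectedComponentsWithStats(w)
for i in range(1,n):
    if not 400<s[i,4]<500: continue
    Q=unproj('top',np.argwhere(l==i),20)[:,:2]; C=np.cov((Q-Q.mean(0)).T); v=np.linalg.eigh(C)[1][:,1]; print(Q.mean(0).round(1),'long',np.degrees(np.arctan2(v[1],v[0]))%180)
E
```

```text
30.82 tcp [605.3 -66.5  10.4] phi -82.0 gap 0.2 F [-0.3  0.7 -0.1] j [-0.17  0.65  1.5   0.    0.99  1.26]
[-0.0596, -0.0003, 0, 0, 0, 0, 0, -0.007, -0.019, 0.018, -9.4, 0, 0, 0.066, -0.007, -0.022, 0.015, -9.4, 0, 0, 0.066, -0.007, -0.024, 0.011, -9.5, 0, 0, 0.066, -0.006, -0.026, 0.007, -9.4, 0, 0, 0.066]
[-0.007, -0.027, 0.003, -9.5, 0, 0, 0.066, -0.006, -0.027, -0.002, -9.4, 0, 0, 0.066, -0.007, -0.026, -0.006, -9.5, 0, 0, 0.066, -0.006, -0.024, -0.01, -9.4, 0, 0, 0.066, -0.007, -0.0228, -0.014, -9.5, 0, 0, 0.066]
[0, 0, 0, 0, 0, 0, 0.066]
[ 556.6 -239.1] long 88.16833084659525
[ 469.3 -347.3] long 93.03927513733254
[ 456.3 -254.9] long 91.12426914080196
[ 376.3 -359.7] long 91.92486793274459
[ 363.9 -261. ] long 96.0994998944918
```

Call:
{"api": "step_arm", "payload": {
  "commands": [-0.0596, 0, 0, 0, 0, 0, 0, -0.007, -0.019, 0.018, -9.4, 0, 0, 0.066, -0.007, -0.022, 0.015, -9.4, 0, 0, 0.066, -0.007, -0.024, 0.011, -9.5, 0, 0, 0.066, -0.006, -0.026, 0.007, -9.4, 0, 0, 0.066]
}}

```text
clock: 31.45
eef_pos: [538.7, -150.2, 97.4]
eef_rot: [0.314, 1.571, -0.453]
wrist_force: [0.1, 0.5, -0.8]
finger_gap: 37.1
```

Call:
{"api": "step_arm", "payload": {
  "commands": [-0.007, -0.027, 0.003, -9.5, 0, 0, 0.066, -0.006, -0.027, -0.002, -9.4, 0, 0, 0.066, -0.007, -0.026, -0.006, -9.5, 0, 0, 0.066, -0.006, -0.024, -0.01, -9.4, 0, 0, 0.066, -0.007, -0.023, -0.014, -9.5, 0, 0, 0.066]
}}

```text
clock: 32.08
eef_pos: [455.7, -255.2, 130.3]
eef_rot: [-0.673, 1.571, -0.615]
wrist_force: [-0.1, 0.1, 0.5]
finger_gap: 65.7
```

Call:
{"api": "step_arm", "payload": {
  "commands": [0, 0, 0, 0, 0, 0, 0.066, 0, 0, 0, 0, 0, 0, 0.066, 0, 0, 0, 0, 0, 0, 0.066]
}}

```text
clock: 32.45
eef_pos: [456.6, -254.0, 129.8]
eef_rot: [2.34, 1.57, 2.392]
wrist_force: [0.3, -0.4, 0.4]
finger_gap: 65.9
```

```bash
cat > sp.py <<'E'
from scr import *
def sp(ztop,near,c='wrist'):
    st=manip.read_state(); snap(c,'sp_last.png')
    for d in manip.outline_of('spacer24',c):
        pts=np.argwhere(d['pixels']); 
        if len(pts)<50: continue
        ps=cv2.findContours(d['pixels'].astype(np.uint8),cv2.RETR_EXTERNAL,cv2.CHAIN_APPROX_NONE)[0]
        Q=unproj(c,pts,ztop,st if c=='wrist' else None)[:,:2]; m=Q.mean(0)
        if np.hypot(*(m-near))>60: continue
        v=np.linalg.eigh(np.cov((Q-m).T))[1][:,1]; rc=cv2.minAreaRect(Q.astype(np.float32))
        print(round(d['score'],2),np.round(d['centre']),'mean',m.round(1),'long',round(np.degrees(np.arctan2(v[1],v[0]))%180,1),'rect',np.round(rc[0],1),np.round(rc[1],1),round(rc[2],1))
E
python3 - <<'E'
from sp import *
rep(); sp(27,(456,-255)); 
E
```

```text
32.45 tcp [ 456.6 -254.   129.8] phi 3.0 gap 65.9 F [ 0.3 -0.4  0.4] j [-0.58  0.32  1.69  0.    1.14 -0.63]
0.74 [207. 280.] mean [ 454.1 -250.1] long 89.8 rect [ 454.  -251.2] [40.4 73.5] 0.1
```

View pics/sp_last.png

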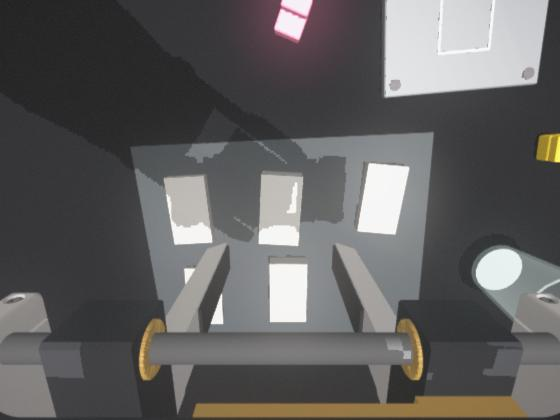

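```bash
python3 - <<'E'
from sp import *
plan([(455,-253.3,60,0.5,66),(455,-253.3,6,0.5,66,1,30),(455,-253.3,6,0.5,30,4),(455,-253.3,60,0.5,30,0,30)])
print(); plan([(455,-253.3,90,0.5,30),(605.2,-66.6,90,7.65,30,1,45)],start=(455,-253.3,60,0.5))
E
```

```text
[0.035, 0, -0.001, 1.3, 0, 0, 0.066, 0.0348, 0.0009, -0.0005, 1.2, 0, 0, 0.066, 0.027, 0, 0, 0, 0, 0, 0.066, 0.027, -0.0001, 0, 0, 0, 0, 0.066, 0, 0, 0, 0, 0, 0, 0.066]
[0, 0, 0, 0, 0, 0, 0.03, 0, 0, 0, 0, 0, 0, 0.03, 0, 0, 0, 0, 0, 0, 0.03, 0, 0, 0, 0, 0, 0, 0.03, 0, 0, 0, 0, 0, 0, 0.03]
[-0.027, 0, 0, 0, 0, 0, 0.03, -0.027, 0.0001, 0, 0, 0, 0, 0.03]

[-0.03, 0, 0, 0, 0, 0, 0.03, 0, 0.031, 0.025, -1.2, 0, 0, 0.03, 0, 0.03, 0.026, -1.2, 0, 0, 0.03, 0, 0.03, 0.027, -1.2, 0, 0, 0.03, 0, 0.029, 0.027, -1.2, 0, 0, 0.03]
[0, 0.029, 0.028, -1.2, 0, 0, 0.03, 0, 0.0281, 0.0282, -1.2, 0, 0, 0.03, 0, 0, 0, 0, 0, 0, 0.03]
```

Call:
{"api": "step_arm", "payload": {
  "commands": [0.035, 0, -0.001, 1.3, 0, 0, 0.066, 0.035, 0.001, -0.0005, 1.2, 0, 0, 0.066, 0.027, 0, 0, 0, 0, 0, 0.066, 0.027, 0, 0, 0, 0, 0, 0.066, 0, 0, 0, 0, 0, 0, 0.066],
  "squeeze": 40
}}

```text
clock: 33.17
eef_pos: [454.8, -253.3, 5.0]
eef_rot: [2.545, 1.57, 2.554]
wrist_force: [0.2, -0.1, -0.5]
finger_gap: 65.8
```

Call:
{"api": "step_arm", "payload": {
  "commands": [0, 0, 0, 0, 0, 0, 0.03, 0, 0, 0, 0, 0, 0, 0.03, 0, 0, 0, 0, 0, 0, 0.03, 0, 0, 0, 0, 0, 0, 0.03, 0, 0, 0, 0, 0, 0, 0.03]
}}

```text
clock: 33.8
eef_pos: [454.9, -253.7, 6.3]
eef_rot: [-0.371, 1.57, -0.362]
wrist_force: [-0.5, 0.4, 4.6]
finger_gap: 39.6
```

Call:
{"api": "step_arm", "payload": {
  "commands": [-0.027, 0, 0, 0, 0, 0, 0.03, -0.027, 0, 0, 0, 0, 0, 0.03, 0, 0, 0, 0, 0, 0, 0.03]
}}

```text
clock: 34.17
eef_pos: [455.4, -254.2, 61.2]
eef_rot: [-0.609, 1.568, -0.599]
wrist_force: [-0.2, -0.3, -1.6]
finger_gap: 39.6
```

Call:
{"api": "step_arm", "payload": {
  "commands": [-0.03, 0, 0, 0, 0, 0, 0.03, 0, 0.031, 0.025, -1.2, 0, 0, 0.03, 0, 0.03, 0.026, -1.2, 0, 0, 0.03, 0, 0.03, 0.027, -1.2, 0, 0, 0.03, 0, 0.029, 0.027, -1.2, 0, 0, 0.03]
}}

```text
clock: 34.8
eef_pos: [554.9, -128.3, 88.2]
eef_rot: [2.806, 1.569, 2.9]
wrist_force: [0.3, -0.7, -2.4]
finger_gap: 39.5
```

Call:
{"api": "step_arm", "payload": {
  "commands": [0, 0.029, 0.028, -1.2, 0, 0, 0.03, 0, 0.028, 0.028, -1.2, 0, 0, 0.03, 0, 0, 0, 0, 0, 0, 0.03, 0, 0, 0, 0, 0, 0, 0.03]
}}

```text
clock: 35.3
eef_pos: [603.9, -67.2, 88.6]
eef_rot: [2.938, 1.569, 3.073]
wrist_force: [0.1, 0.1, -1.6]
finger_gap: 39.4
```

```bash
python3 - <<'E'
from sp import *
rep(); sp(95,(605,-66)); 
plan([(605.3,-66.5,22,7.65,30,1,35),(605.3,-66.5,14,7.65,30,1)])
im=cv2.imread('pics/sp_last.png'); cv2.imwrite('pics/spx.png',im[60:300,120:440])
E
```

```text
35.3 tcp [603.9 -67.2  88.6] phi 7.7 gap 39.4 F [ 0.1  0.1 -1.6] j [-0.17  0.54  1.46 -0.    1.14 -0.31]
0.65 [261. 277.] mean [602.4 -68.3] long 97.0 rect [602.9 -70.6] [43.2 81.3] 7.7
[0.034, 0.001, 0.001, 0, 0, 0, 0.03, 0.0334, 0, 0.0005, 0, -0.1, 0, 0.03, 0, 0, 0, 0, 0, 0, 0.03, 0.008, 0, 0, 0, 0, 0, 0.03, 0, 0, 0, 0, 0, 0, 0.03]
```

View pics/spx.png

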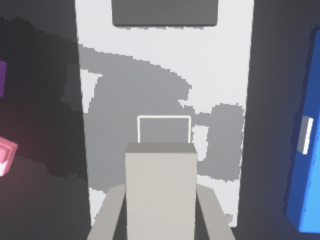

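```bash
python3 - <<'E'
from sp import *
st={'eef_pos':[603.9,-67.2,88.6],'eef_rot':R.from_matrix(phi_R(np.radians(7.7))).as_euler('xyz')}
M=phi_R(np.radians(7.7))
for z,r in ((109.6,217),(85.6,203)): print((M.T@(unproj('wrist',[(r,280)],z,st)[0]-np.array(st['eef_pos']))).round(1))
E
```

```text
[-21.   33.3  -1.8]
[ 3.  34.9 -1.8]<sys>:0: UserWarning: Gimbal lock detected. Setting third angle to zero since it is not possible to uniquely determine all angles.
```

Call:
{"api": "step_arm", "payload": {
  "commands": [0.034, 0.001, 0.001, 0, 0, 0, 0.03, 0.0335, 0, 0.0005, 0, 0, 0, 0.03, 0, 0, 0, 0, 0, 0, 0.03]
}}

```text
clock: 35.78
eef_pos: [604.2, -66.3, 20.4]
eef_rot: [2.849, 1.566, 2.983]
wrist_force: [-0.3, -0.1, -2.8]
finger_gap: 39.9
```

Call:
{"api": "step_arm", "payload": {
  "commands": [0.005, 0, 0.001, 0, 0, 0, 0.03, 0.002, 0, 0, 0, 0, 0, 0.03, 0, 0, 0, 0, 0, 0, 0.03]
}}

```text
clock: 36.15
eef_pos: [607.2, -65.7, 16.2]
eef_rot: [-0.315, 1.57, -0.18]
wrist_force: [-0.6, -0.1, -1.4]
finger_gap: 39.7
```

Call:
{"api": "step_arm", "payload": {
  "commands": [0.0015, 0, 0, 0, 0, 0, 0.03, 0, 0, 0, 0, 0, 0, 0.03]
}}

```text
clock: 36.4
eef_pos: [606.9, -65.6, 14.1]
eef_rot: [-0.34, 1.571, -0.205]
wrist_force: [0.5, 0.7, -1.6]
finger_gap: 39.6
```

Call:
{"api": "step_arm", "payload": {
  "commands": [0.001, -0.0007, -0.0016, 0, 0, 0, 0.03, 0, 0, 0, 0, 0, 0, 0.03, 0, 0, 0, 0, 0, 0, 0.03]
}}

```text
clock: 36.78
eef_pos: [605.7, -66.6, 13.3]
eef_rot: [-0.275, 1.57, -0.14]
wrist_force: [0.6, 0.5, 2.8]
finger_gap: 39.6
```

Call:
{"api": "step_arm", "payload": {
  "commands": [0.0008, 0, 0, 0, 0, 0, 0.03, 0, 0, 0, 0, 0, 0, 0.03, 0, 0, 0, 0, 0, 0, 0.03]
}}

```text
clock: 37.15
eef_pos: [605.7, -66.6, 13.3]
eef_rot: [-0.375, 1.57, -0.239]
wrist_force: [-3.7, 2.0, 11.1]
finger_gap: 39.7
```

```bash
python3 - <<'E'
from sp import *
plan([(605.7,-66.6,13.3,7.65,66,3),(605.7,-66.6,110,7.65,66),(468.6,-348,120,3,66,2)])
E
```

```text
[0, 0, 0, 0.1, 0, 0, 0.066, 0, 0, 0, 0, 0, 0, 0.066, 0, 0, 0, 0, 0, 0, 0.066, 0, 0, 0, 0, 0, 0, 0.066, -0.048, 0, 0, 0, 0, 0, 0.066]
[-0.0487, -0.0001, 0.0001, 0, 0, 0, 0.066, -0.002, -0.043, -0.029, 0.8, 0, 0, 0.066, -0.002, -0.044, -0.028, 0.8, 0, 0, 0.066, -0.002, -0.044, -0.028, 0.8, 0, 0, 0.066, -0.001, -0.045, -0.027, 0.7, 0, 0, 0.066]
[-0.002, -0.045, -0.026, 0.8, 0, 0, 0.066, -0.001, -0.0453, -0.0262, 0.7, 0, 0, 0.066, 0, 0, 0, 0, 0, 0, 0.066, 0, 0, 0, 0, 0, 0, 0.066]
```

Call:
{"api": "step_arm", "payload": {
  "commands": [0, 0, 0, 0, 0, 0, 0.066, 0, 0, 0, 0, 0, 0, 0.066, 0, 0, 0, 0, 0, 0, 0.066, 0, 0, 0, 0, 0, 0, 0.066, -0.048, 0, 0, 0, 0, 0, 0.066]
}}

```text
clock: 37.78
eef_pos: [603.5, -66.3, 57.6]
eef_rot: [2.84, 1.564, 2.975]
wrist_force: [0.2, -0.3, 0.6]
finger_gap: 66.0
```

Call:
{"api": "step_arm", "payload": {
  "commands": [-0.049, 0, 0, 0, 0, 0, 0.066, -0.002, -0.043, -0.029, 0.8, 0, 0, 0.066, -0.002, -0.044, -0.028, 0.8, 0, 0, 0.066, -0.002, -0.044, -0.028, 0.8, 0, 0, 0.066, -0.001, -0.045, -0.027, 0.7, 0, 0, 0.066]
}}

```text
clock: 38.4
eef_pos: [513.4, -255.6, 116.5]
eef_rot: [-0.595, 1.57, -0.514]
wrist_force: [1.2, -0.8, -0.0]
finger_gap: 66.0
```

Call:
{"api": "step_arm", "payload": {
  "commands": [-0.002, -0.045, -0.026, 0.8, 0, 0, 0.066, -0.001, -0.045, -0.026, 0.7, 0, 0, 0.066, 0, 0, 0, 0, 0, 0, 0.066, 0, 0, 0, 0, 0, 0, 0.066]
}}

```text
clock: 38.9
eef_pos: [469.1, -347.5, 119.1]
eef_rot: [1.942, 1.57, 1.997]
wrist_force: [-0.7, 0.3, 0.2]
finger_gap: 66.1
```

```bash
python3 - <<'E'
from sp import *
rep(); sp(21,(469,-348)); im=cv2.imread('pics/sp_last.png'); 
snap('top','top2.png'); sp(34,(605,-66),'top')
E
```

```text
38.9 tcp [ 469.1 -347.5  119.1] phi 3.1 gap 66.1 F [-0.7  0.3  0.2] j [-0.7   0.46  1.52  0.    1.17 -0.76]
0.95 [208. 280.] mean [ 467.4 -344.1] long 92.9 rect [ 467.4 -345. ] [39.9 72. ] 3.0
0.69 [205. 288.] mean [602.9 -65.9] long 98.0 rect [602.5 -66.2] [45.  71.2] 8.5
```

```bash
python3 - <<'E'
from sp import *
plan([(468,-346.3,60,3,66),(468,-346.3,6,3,66,1,30),(468,-346.3,6,3,30,4),(468,-346.3,60,3,30,0,30)])
print(); plan([(468,-346.3,105,3,30),(605.3,-66.6,105,7.65,30,2,45)],start=(468,-346.3,60,3))
E
```

```text
[0.0592, 0.0008, -0.0014, 0.2, 0, 0, 0.066, 0.027, 0, 0, 0, 0, 0, 0.066, 0.027, 0, 0, 0, 0, 0, 0.066, 0, 0, 0, 0, 0, 0, 0.066, 0, 0, 0, 0, 0, 0, 0.03]
[0, 0, 0, 0, 0, 0, 0.03, 0, 0, 0, 0, 0, 0, 0.03, 0, 0, 0, 0, 0, 0, 0.03, 0, 0, 0, 0, 0, 0, 0.03, -0.027, 0, 0, 0, 0, 0, 0.03]
[-0.027, 0, 0, 0, 0, 0, 0.03]

[-0.045, 0, 0, 0, 0, 0, 0.03, 0, 0.039, 0.022, -0.7, 0, 0, 0.03, 0, 0.039, 0.022, -0.7, 0, 0, 0.03, 0, 0.038, 0.023, -0.6, 0, 0, 0.03, 0, 0.038, 0.023, -0.7, 0, 0, 0.03]
[0, 0.038, 0.023, -0.7, 0, 0, 0.03, 0, 0.037, 0.024, -0.6, 0, 0, 0.03, 0, 0.0375, 0.0242, -0.6, 0, 0, 0.03, 0, 0, 0, 0, 0, 0, 0.03, 0, 0, 0, 0, 0, 0, 0.03]
```

Call:
{"api": "step_arm", "payload": {
  "commands": [0.059, 0.001, -0.0014, 0, 0, 0, 0.066, 0.027, 0, 0, 0, 0, 0, 0.066, 0.027, 0, 0, 0, 0, 0, 0.066, 0, 0, 0, 0, 0, 0, 0.066, 0, 0, 0, 0, 0, 0, 0.03]
}}

```text
clock: 39.78
eef_pos: [467.8, -346.5, 6.4]
eef_rot: [2.314, 1.571, 2.37]
wrist_force: [-0.3, -0.6, -0.3]
finger_gap: 59.1
```

Call:
{"api": "step_arm", "payload": {
  "commands": [0, 0, 0, 0, 0, 0, 0.03, 0, 0, 0, 0, 0, 0, 0.03, 0, 0, 0, 0, 0, 0, 0.03, 0, 0, 0, 0, 0, 0, 0.03, -0.027, 0, 0, 0, 0, 0, 0.03]
}}

```text
clock: 40.4
eef_pos: [466.5, -346.1, 31.8]
eef_rot: [2.412, 1.567, 2.467]
wrist_force: [0.3, -0.4, -1.2]
finger_gap: 39.6
```

Call:
{"api": "step_arm", "payload": {
  "commands": [-0.027, 0, 0, 0, 0, 0, 0.03, 0, 0, 0, 0, 0, 0, 0.03]
}}

```text
clock: 40.65
eef_pos: [468.1, -347.5, 61.6]
eef_rot: [-0.801, 1.568, -0.746]
wrist_force: [0.2, 0.1, -1.4]
finger_gap: 39.8
```

Call:
{"api": "step_arm", "payload": {
  "commands": [-0.045, 0, 0, 0, 0, 0, 0.03, 0, 0.039, 0.022, -0.7, 0, 0, 0.03, 0, 0.039, 0.022, -0.7, 0, 0, 0.03, 0, 0.038, 0.023, -0.6, 0, 0, 0.03, 0, 0.038, 0.023, -0.7, 0, 0, 0.03]
}}

```text
clock: 41.28
eef_pos: [546.1, -185.3, 103.7]
eef_rot: [2.693, 1.569, 2.795]
wrist_force: [-0.1, -0.3, -1.5]
finger_gap: 39.3
```

Call:
{"api": "step_arm", "payload": {
  "commands": [0, 0.038, 0.023, -0.7, 0, 0, 0.03, 0, 0.037, 0.024, -0.6, 0, 0, 0.03, 0, 0.0375, 0.024, -0.6, 0, 0, 0.03, 0, 0, 0, 0, 0, 0, 0.03, 0, 0, 0, 0, 0, 0, 0.03]
}}

```text
clock: 41.9
eef_pos: [603.3, -67.2, 104.0]
eef_rot: [2.955, 1.569, 3.09]
wrist_force: [0.3, -0.7, -1.5]
finger_gap: 39.5
```

```bash
python3 - <<'E'
from sp import *
rep(); sp(121,(605,-66)); 
plan([(605.7,-66.6,50,7.65,30,1,35),(605.7,-66.6,39.5,7.65,30,2)])
im=cv2.imread('pics/sp_last.png'); cv2.imwrite('pics/spx2.png',cv2.resize(im[100:300,180:380],None,fx=2,fy=2))
E
```

```text
41.9 tcp [603.3 -67.2 104. ] phi 7.7 gap 39.5 F [ 0.3 -0.7 -1.5] j [-0.17  0.52  1.45 -0.    1.17 -0.31]
0.71 [258. 281.] mean [601.2 -61.5] long 97.6 rect [601.3 -63.4] [39.8 73.2] 7.7
0.56 [189. 283.] mean [597.3 -20.3] long 8.6 rect [597.4 -20.3] [25.2 13.3] 7.8
[0.027, 0, 0.001, 0, 0, 0, 0.03, 0.0276, 0.0009, 0.0015, 0, 0, 0, 0.03, 0, 0, 0, 0, 0, 0, 0.03, 0.0105, 0, 0, 0, 0, 0, 0.03, 0, 0, 0, 0, 0, 0, 0.03]
[0, 0, 0, 0, 0, 0, 0.03]
```

View pics/spx2.png

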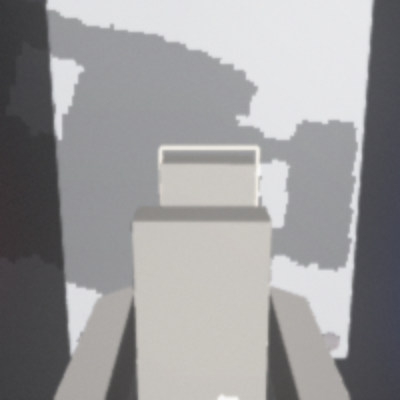

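Call:
{"api": "step_arm", "payload": {
  "commands": [0.027, 0, 0.001, 0, 0, 0, 0.03, 0.0275, 0.001, 0.0015, 0, 0, 0, 0.03, 0, 0, 0, 0, 0, 0, 0.03, 0, 0, 0, 0, 0, 0, 0.03]
}}

```text
clock: 42.5
eef_pos: [606.6, -66.2, 51.9]
eef_rot: [-0.316, 1.57, -0.181]
wrist_force: [0.2, 0.1, -0.9]
finger_gap: 39.6
```

Call:
{"api": "step_arm", "payload": {
  "commands": [0.0095, 0, 0, 0, 0, 0, 0.03, 0, 0, 0, 0, 0, 0, 0.03, 0, 0, 0, 0, 0, 0, 0.03]
}}

```text
clock: 42.88
eef_pos: [606.4, -65.6, 41.5]
eef_rot: [-0.268, 1.571, -0.133]
wrist_force: [-0.5, 0.0, -1.2]
finger_gap: 39.3
```

```bash
python3 - <<'E'
from sp import *
rep()
M=phi_R(np.radians(7.7)); st={'eef_pos':[603.3,-67.2,104],'eef_rot':R.from_matrix(M).as_euler('xyz')}
for z,r in ((119,209.5),(101,203)): print((M.T@(unproj('wrist',[(r,280.5)],z,st)[0]-np.array(st['eef_pos']))).round(1))
E
```

```text
42.88 tcp [606.4 -65.6  41.5] phi 7.7 gap 39.3 F [-0.5  0.  -1.2] j [-0.17  0.6   1.49  0.    1.05 -0.3 ]
[-15.   35.9  -1.5]
[ 3.  34.9 -1.5]<sys>:0: UserWarning: Gimbal lock detected. Setting third angle to zero since it is not possible to uniquely determine all angles.
```

Centred in the hand. Expected contact at tip z ≈ 37.3.

Call:
{"api": "step_arm", "payload": {
  "commands": [0.003, -0.0008, -0.0008, 0, 0, 0, 0.03, 0, 0, 0, 0, 0, 0, 0.03, 0, 0, 0, 0, 0, 0, 0.03]
}}

```text
clock: 43.25
eef_pos: [605.6, -66.5, 38.3]
eef_rot: [0.079, 1.571, 0.214]
wrist_force: [-0.5, -0.5, -2.0]
finger_gap: 39.9
```

Call:
{"api": "step_arm", "payload": {
  "commands": [0.001, 0, 0, 0, 0, 0, 0.03, 0, 0, 0, 0, 0, 0, 0.03, 0, 0, 0, 0, 0, 0, 0.03]
}}

```text
clock: 43.62
eef_pos: [605.7, -66.5, 37.6]
eef_rot: [-0.334, 1.57, -0.198]
wrist_force: [-1.7, 0.2, 4.5]
finger_gap: 39.4
```

Call:
{"api": "step_arm", "payload": {
  "commands": [0.0007, 0, 0, 0, 0, 0, 0.03, 0, 0, 0, 0, 0, 0, 0.03, 0, 0, 0, 0, 0, 0, 0.03]
}}

```text
clock: 44.0
eef_pos: [605.7, -66.5, 37.6]
eef_rot: [-0.423, 1.57, -0.288]
wrist_force: [-6.4, 0.0, 12.5]
finger_gap: 39.6
```

```bash
python3 - <<'E'
from sp import *
plan([(605.7,-66.6,37.5,7.65,66,3),(605.7,-66.6,140,7.65,66),(418,258,140,2,50,2)])
E
```

```text
[0.0001, -0.0001, 0, 0.1, 0, 0, 0.066, 0, 0, 0, 0, 0, 0, 0.066, 0, 0, 0, 0, 0, 0, 0.066, 0, 0, 0, 0, 0, 0, 0.066, -0.051, 0, 0, 0, 0, 0, 0.066]
[-0.0515, 0, 0, 0, 0, 0, 0.066, 0, 0.05, -0.02, 0.8, 0, 0, 0.05, 0, 0.049, -0.021, 0.8, 0, 0, 0.05, 0, 0.049, -0.022, 0.8, 0, 0, 0.05, 0, 0.049, -0.023, 0.8, 0, 0, 0.05]
[0, 0.048, -0.023, 0.8, 0, 0, 0.05, 0, 0.048, -0.024, 0.8, 0, 0, 0.05, -0.0002, 0.0472, -0.0241, 0.8, 0, 0, 0.05, 0, 0, 0, 0, 0, 0, 0.05, 0, 0, 0, 0, 0, 0, 0.05]
```

Call:
{"api": "step_arm", "payload": {
  "commands": [0, 0, 0, 0, 0, 0, 0.066, 0, 0, 0, 0, 0, 0, 0.066, 0, 0, 0, 0, 0, 0, 0.066, 0, 0, 0, 0, 0, 0, 0.066, -0.051, 0, 0, 0, 0, 0, 0.066]
}}

```text
clock: 44.62
eef_pos: [603.7, -66.2, 84.7]
eef_rot: [2.838, 1.564, 2.973]
wrist_force: [0.5, -0.9, 0.5]
finger_gap: 66.1
```

Call:
{"api": "step_arm", "payload": {
  "commands": [-0.0515, 0, 0, 0, 0, 0, 0.066, 0, 0.05, -0.02, 0.8, 0, 0, 0.05, 0, 0.049, -0.021, 0.8, 0, 0, 0.05, 0, 0.049, -0.022, 0.8, 0, 0, 0.05, 0, 0.049, -0.023, 0.8, 0, 0, 0.05]
}}

```text
clock: 45.25
eef_pos: [496.7, 120.8, 139.2]
eef_rot: [0.204, 1.57, 0.283]
wrist_force: [0.1, 0.5, 0.6]
finger_gap: 50.1
```

Call:
{"api": "step_arm", "payload": {
  "commands": [0, 0.048, -0.023, 0.8, 0, 0, 0.05, 0, 0.048, -0.024, 0.8, 0, 0, 0.05, 0, 0.047, -0.024, 0.8, 0, 0, 0.05, 0, 0, 0, 0, 0, 0, 0.05, 0, 0, 0, 0, 0, 0, 0.05]
}}

```text
clock: 45.88
eef_pos: [417.7, 257.3, 139.1]
eef_rot: [-0.575, 1.571, -0.537]
wrist_force: [0.5, -0.4, -0.2]
finger_gap: 50.0
```

```bash
python3 - <<'E'
from sp import *
rep(); snap('top','top3.png'); sp(50,(605,-66),'top')
st=manip.read_state(); snap('wrist','w_br.png'); json.dump({k:np.array(v).tolist() for k,v in st.items()},open('st_br.json','w'))
for d in manip.outline_of('bridge','wrist'):
    p=np.argwhere(d['pixels'])
    if len(p)<300: continue
    Q=unproj('wrist',p,8,st)[:,:2]; rc=cv2.minAreaRect(Q.astype(np.float32)); print(d['score'],d['centre'],Q.mean(0).round(1),np.round(rc[0],1),np.round(rc[1],1),rc[2])
E
```

```text
45.88 tcp [417.7 257.3 139.1] phi 2.2 gap 50.0 F [ 0.5 -0.4 -0.2] j [ 0.48  0.24  1.76 -0.    1.14  0.44]
0.58 [201. 291.] mean [604.8 -66.2] long 100.9 rect [605.3 -66.2] [44.5 71.9] 9.6
0.84 [194.7, 279.6] [416.5 265.8] [416.8 259.5] [ 59.7 168.7] 2.3492672443389893
```

View pics/w_br.png

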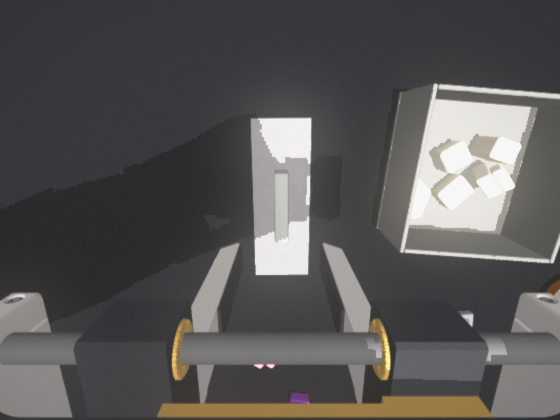

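```bash
python3 - <<'E'
from sp import *
plan([(416.9,259.3,70,2.35,50),(416.9,259.3,13,2.35,50,1,30),(416.9,259.3,13,2.35,5,4),(416.9,259.3,70,2.35,5,1,30)])
print(); plan([(416.9,259.3,140,2.35,5),(597.3,-7,140,7.65,5,2,45)],start=(416.9,259.3,70,2.35))
E
```

```text
[0.035, 0.001, 0, -0.1, 0, 0, 0.05, 0.034, 0.0015, -0.001, -0.2, 0, 0, 0.05, 0.029, 0, 0, 0, 0, 0, 0.05, 0.028, 0.0001, 0, 0, 0, 0, 0.05, 0, 0, 0, 0, 0, 0, 0.05]
[0, 0, 0, 0, 0, 0, 0.005, 0, 0, 0, 0, 0, 0, 0.005, 0, 0, 0, 0, 0, 0, 0.005, 0, 0, 0, 0, 0, 0, 0.005, 0, 0, 0, 0, 0, 0, 0.005]
[-0.028, 0, 0, 0, 0, 0, 0.005, -0.029, -0.0001, 0, 0, 0, 0, 0.005, 0, 0, 0, 0, 0, 0, 0.005]

[-0.035, 0, 0, 0, 0, 0, 0.005, -0.035, 0, 0, 0, 0, 0, 0.005, 0, -0.034, 0.021, -0.7, 0, 0, 0.005, 0, -0.034, 0.021, -0.7, 0, 0, 0.005, 0, -0.035, 0.02, -0.6, 0, 0, 0.005]
[0, -0.035, 0.02, -0.7, 0, 0, 0.005, 0, -0.035, 0.02, -0.7, 0, 0, 0.005, 0, -0.036, 0.019, -0.6, 0, 0, 0.005, 0, -0.035, 0.019, -0.7, 0, 0, 0.005, 0, -0.0361, 0.0178, -0.6, 0, 0, 0.005]
[0, 0, 0, 0, 0, 0, 0.005, 0, 0, 0, 0, 0, 0, 0.005]
```

Call:
{"api": "step_arm", "payload": {
  "commands": [0.035, 0.001, 0, 0, 0, 0, 0.05, 0.034, 0.0015, -0.001, -0.2, 0, 0, 0.05, 0.029, 0, 0, 0, 0, 0, 0.05, 0.028, 0, 0, 0, 0, 0, 0.05, 0, 0, 0, 0, 0, 0, 0.05],
  "squeeze": 58
}}

```text
clock: 46.75
eef_pos: [415.7, 259.1, 11.7]
eef_rot: [-2.7, 1.567, -2.66]
wrist_force: [0.3, -0.2, -0.6]
finger_gap: 49.9
```

Call:
{"api": "step_arm", "payload": {
  "commands": [0, 0, 0, 0, 0, 0, 0.005, 0, 0, 0, 0, 0, 0, 0.005, 0, 0, 0, 0, 0, 0, 0.005, 0, 0, 0, 0, 0, 0, 0.005, 0, 0, 0, 0, 0, 0, 0.005]
}}

```text
clock: 47.38
eef_pos: [416.8, 260.2, 13.5]
eef_rot: [0.356, 1.57, 0.397]
wrist_force: [1.5, -1.0, 6.3]
finger_gap: 13.7
```

Call:
{"api": "step_arm", "payload": {
  "commands": [-0.028, 0, 0, 0, 0, 0, 0.005, -0.029, 0, 0, 0, 0, 0, 0.005, 0, 0, 0, 0, 0, 0, 0.005]
}}

```text
clock: 47.75
eef_pos: [417.0, 260.4, 71.1]
eef_rot: [0.471, 1.568, 0.512]
wrist_force: [0.4, 0.5, -3.6]
finger_gap: 13.5
```

```bash
python3 - <<'E'
from sp import *
rep(); st=manip.read_state(); snap('wrist','w_br2.png')
im=cv2.imread('pics/w_br2.png'); cv2.imwrite('pics/w_br2x.png',im[80:320,180:400])
E
```

```text
47.75 tcp [417.  260.4  71.1] phi 2.3 gap 13.5 F [ 0.4  0.5 -3.6] j [0.48 0.33 1.82 0.   0.99 0.44]
```

View pics/w_br2x.png

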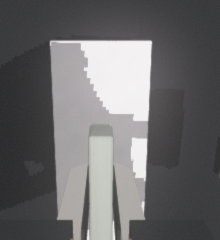

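Call:
{"api": "step_arm", "payload": {
  "commands": [-0.035, 0, 0, 0, 0, 0, 0.005, -0.035, 0, 0, 0, 0, 0, 0.005, 0, -0.034, 0.021, -0.7, 0, 0, 0.005, 0, -0.034, 0.021, -0.7, 0, 0, 0.005, 0, -0.035, 0.02, -0.6, 0, 0, 0.005]
}}

```text
clock: 48.42
eef_pos: [483.7, 159.3, 138.1]
eef_rot: [-2.984, 1.568, -2.907]
wrist_force: [-0.1, 0.6, -3.2]
finger_gap: 13.5
```

Call:
{"api": "step_arm", "payload": {
  "commands": [0, -0.035, 0.02, -0.7, 0, 0, 0.005, 0, -0.035, 0.02, -0.7, 0, 0, 0.005, 0, -0.036, 0.019, -0.6, 0, 0, 0.005, 0, -0.035, 0.019, -0.7, 0, 0, 0.005, 0, -0.036, 0.018, -0.6, 0, 0, 0.005]
}}

```text
clock: 49.05
eef_pos: [596.9, -7.3, 137.7]
eef_rot: [2.91, 1.568, 3.044]
wrist_force: [0.1, -0.2, -2.0]
finger_gap: 13.2
```

Call:
{"api": "step_arm", "payload": {
  "commands": [0, 0, 0, 0, 0, 0, 0.005, 0, 0, 0, 0, 0, 0, 0.005]
}}

```text
clock: 49.3
eef_pos: [596.2, -5.8, 138.3]
eef_rot: [2.861, 1.568, 2.994]
wrist_force: [0.7, 0.0, -3.8]
finger_gap: 13.4
```

```bash
python3 - <<'E' 2>/dev/null
from sp import *
rep()
M=phi_R(np.radians(2.3)); st={'eef_pos':[417,260.4,71.1],'eef_rot':R.from_matrix(M).as_euler('xyz')}
print((( unproj('wrist',[(121,231),(121,332)],65.6,st)-np.array(st['eef_pos']))@M).round(1))
plan([(597.3,-7,90,7.65,5,2,35),(597.3,-7,70,7.65,5,2,10)])
E
```

```text
49.3 tcp [596.2  -5.8 138.3] phi 7.6 gap 13.4 F [ 0.7  0.  -3.8] j [-0.07  0.46  1.46  0.    1.22 -0.2 ]
[[  5.5  83.5 -30.2]
 [  5.5  83.4  28.4]]
[0.024, -0.001, 0.001, 0, -0.1, 0, 0.005, 0.0243, -0.0004, 0, 0, 0, 0, 0.005, 0, 0, 0, 0, 0, 0, 0.005, 0, 0, 0, 0, 0, 0, 0.005, 0.0067, 0, 0, 0, 0, 0, 0.005]
[0.0067, 0, 0, 0, 0, 0, 0.005, 0.0066, 0, 0.0001, 0, 0, 0, 0.005, 0, 0, 0, 0, 0, 0, 0.005, 0, 0, 0, 0, 0, 0, 0.005]
```

Call:
{"api": "step_arm", "payload": {
  "commands": [0.024, 0, 0.001, 0, 0, 0, 0.005, 0.024, 0, 0, 0, 0, 0, 0.005, 0, 0, 0, 0, 0, 0, 0.005, 0.01, 0, 0, 0, 0, 0, 0.005, 0.007, 0, 0, 0, 0, 0, 0.005]
}}

```text
clock: 49.92
eef_pos: [598.0, -5.8, 75.1]
eef_rot: [-0.18, 1.57, -0.047]
wrist_force: [0.3, 0.7, -2.8]
finger_gap: 13.4
```

Call:
{"api": "step_arm", "payload": {
  "commands": [0, 0, 0, 0, 0, 0, 0.005, 0, 0, 0, 0, 0, 0, 0.005]
}}

```text
clock: 50.18
eef_pos: [598.1, -6.0, 75.4]
eef_rot: [-0.191, 1.57, -0.058]
wrist_force: [0.3, -0.5, -3.3]
finger_gap: 13.7
```

Call:
{"api": "step_arm", "payload": {
  "commands": [0.004, 0, 0, 0, 0, 0, 0.005, 0.004, 0, 0, 0, 0, 0, 0.005, 0, 0, 0, 0, 0, 0, 0.005, 0, 0, 0, 0, 0, 0, 0.005]
}}

```text
clock: 50.68
eef_pos: [597.9, -6.1, 67.1]
eef_rot: [-1.075, 1.571, -0.942]
wrist_force: [0.1, -0.2, -3.3]
finger_gap: 13.4
```

Call:
{"api": "step_arm", "payload": {
  "commands": [0.001, 0, 0, 0, 0, 0, 0.005, 0, 0, 0, 0, 0, 0, 0.005, 0.0005, 0, 0, 0, 0, 0, 0.005, 0, 0, 0, 0, 0, 0, 0.005]
}}

```text
clock: 51.18
eef_pos: [598.0, -6.0, 65.6]
eef_rot: [-0.124, 1.571, 0.01]
wrist_force: [-0.4, -0.1, -2.4]
finger_gap: 13.7
```

Call:
{"api": "step_arm", "payload": {
  "commands": [0.0006, 0, 0, 0, 0, 0, 0.005, 0, 0, 0, 0, 0, 0, 0.005, 0, 0, 0, 0, 0, 0, 0.005]
}}

```text
clock: 51.55
eef_pos: [598.0, -5.9, 65.4]
eef_rot: [-0.06, 1.57, 0.074]
wrist_force: [-3.6, 1.3, 5.3]
finger_gap: 13.4
```

Call:
{"api": "step_arm", "payload": {
  "commands": [0.0006, 0, 0, 0, 0, 0, 0.005, 0, 0, 0, 0, 0, 0, 0.005, 0, 0, 0, 0, 0, 0, 0.005]
}}

```text
clock: 51.92
eef_pos: [598.1, -5.9, 65.3]
eef_rot: [-0.019, 1.57, 0.114]
wrist_force: [-5.1, 2.5, 11.0]
finger_gap: 13.4
```

Call:
{"api": "step_arm", "payload": {
  "commands": [0, 0, 0, 0, 0, 0, 0.02, 0, 0, 0, 0, 0, 0, 0.03, 0, 0, 0, 0, 0, 0, 0.04, 0, 0, 0, 0, 0, 0, 0.04, 0, 0, 0, 0, 0, 0, 0.04]
}}

```text
clock: 52.55
eef_pos: [597.9, -6.1, 64.3]
eef_rot: [3.133, 1.571, -3.017]
wrist_force: [0.2, 0.5, 0.1]
finger_gap: 39.7
```

Call:
{"api": "step_arm", "payload": {
  "commands": [-0.02, 0, 0, 0, 0, 0, 0.04, -0.05, 0, 0, 0, 0, 0, 0.04, -0.05, 0, 0, 0, 0, 0, 0.04, 0, 0, 0, 0, 0, 0, 0.04, 0, 0, 0, 0, 0, 0, 0.04]
}}

```text
clock: 53.18
eef_pos: [597.6, -6.0, 183.6]
eef_rot: [2.965, 1.57, 3.098]
wrist_force: [-0.4, -0.2, -0.1]
finger_gap: 40.2
```

```bash
python3 - <<'E'
from sp import *
rep(); st=manip.read_state(); w=snap('wrist','w_f.png')
for d in manip.outline_of('bridge','wrist')[:2]:
    p=np.argwhere(d['pixels']); Q=unproj('wrist',p,60,st)[:,:2]; rc=cv2.minAreaRect(Q.astype(np.float32)); print(d['score'],Q.mean(0).round(1),np.round(rc[0],1),np.round(rc[1],1),rc[2])
s=snap('scene'); t=snap('top','top_f.png')
cv2.imwrite('pics/fin.png',np.hstack([cv2.resize(w[40:300,180:400],(400,472)),cv2.resize(s[170:300,220:330],(400,472),interpolation=cv2.INTER_CUBIC)])[...,::-1])
E
```

```text
53.17 tcp [597.6  -6.  183.6] phi 7.6 gap 40.2 F [-0.4 -0.2 -0.1] j [-0.07  0.42  1.4  -0.    1.31 -0.2 ]
0.74 [595.9  -0.8] [596.7  -6.8] [ 61.4 170.2] 7.614214897155762
0.32 [ 470.9 -214. ] [ 481.5 -225.2] [251.8 165.6] 5.7880072593688965
```

View pics/fin.png

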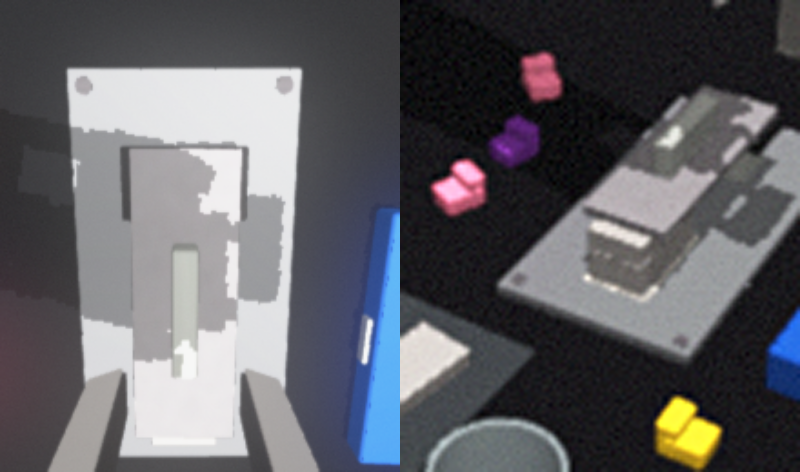

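The bridge rests on both the ledge and the stack. It measures (596.7, -6.8) with yaw 7.6°, against a bed at (597.4, -7.3) and 7.65°.

```bash
python3 -c "
from cell import manip
print(manip.sign_off())"
```

```text
the job is handed in; nothing more can be done
None
```

The job is done and handed in at about 53 s of the 210 s allowed. I got no verdict back.

- **Scraps:** All five were on the bed, and I put them in the waste bin before any spacer was placed. A wrist picture taken later showed all five in the bin.
- **Ledge height:** Touching the ledge gave a top at 50.5 mm. I did not touch the bed hard enough to feel it, only down to 10.4 mm, so the gap is about 40.1–40.5 mm. The camera estimates were lower, at 36–40 mm, and I went with the touch.
- **Spacers:** I stacked the 24 mm and 18 mm spacers on the seat, 42 mm in total, the nearest possible sum. Comparing two camera views confirmed each thickness before I picked them up.
- **Bridge:** It is within about 1 mm of the bed centre and within 0.1° of its direction. With the stack 1.5–2 mm higher than the ledge over about 125 mm, the tilt should be below 1°. The final pictures show it resting on both supports.

**Other checks:** No grip slip or knocked scrap showed up. I never reached for the bottle, slide box, beaker or coloured look-alikes. I did not measure them again at the end, although the slide box and look-alikes appear undisturbed in the last pictures. The network once failed to find the scrap on the seat; a picture showed it was still in place.

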